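# Load the ioniser booth with carry handles and start it

### The arm

A 6-joint arm with a two-finger parallel gripper is mounted at the origin on the work surface. World frame = base frame: x ahead of the robot, y to its left, z up, the work surface at z = 0. Lengths are in m, angles in rad, forces in N, time in s.
With the tool pointing down it reaches from about 0.375 to 0.9 m from the base axis. Payload 3.1 kg.
Tool frame: the origin (TCP) lies between the finger pads; the fingertips stand 19 mm ahead of it and the grasp point (between the pads) is the TCP; z points along the fingers, y is the line along which they close (so a half turn about z gives the same grasp; the last joint's range is limited). The gripper opens to 87 mm and grips with 3 to 60 N. Pads are 19 mm wide; open, the fingers measure 117 mm over their backs; the gripper's body (75 mm by 190 mm) begins 51 mm behind the grasp point.
Start: joints at [-1.321, 0.527, 1.433, -0, 1.181, -0.178], TCP at [0.26, -0.568, 0.242] pointing down, gripper open.
Joint ranges: [-3.08, 3.08], [-0.75, 2.2], [0.22, 2.44], [-1.43, 4.57], [0, 2.65], [-2.85, 2.85]. Speed limits (rad/s): [2.79, 2.79, 3.14, 3.14, 3.14, 3.14].

### API

Orientations are given as a unit quaternion [x, y, z, w].
In Python, from rig import telemetry, viewer, hand_in gives the robot as it stands. The module is installed in compiled form; this text tells all that it offers.
- The arm moves only by the shell command python3 -m creep 'ROWS' [FORCE]. ROWS is JSON, a list of rows, each an object with "translation": the shift along the tool's x, y, z in mm, a list of three; "roll": the turn about the tool's z in degrees; "gripper": the finger opening in mm, from 0 to 87. In form: [{"translation": [tx, ty, tz], "roll": roll, "gripper": gripper}, ...]. A call has 1 to 5 rows; each row is the pose to reach, as a shift and turn from the pose commanded when the call began, along the tool's axes at that moment; what a row does not reach only later rows make up. A row lasts 1/12 s, in which the tool goes at most 41.7 mm and 7.16 degrees, less where a joint would pass 70% of its speed; a pose out of reach is approached as far as the arm can. A call with a gripper value outside its range is refused whole. The fingers move at their own pace and stop on an object; FORCE is the grip in N (left out, the last holds). Time passes only in rows, so rows that repeat a pose let the fingers close. It gives the time, the measured TCP pose, the force, the opening and the grip force at its end, in the units of the state.
- telemetry.get_obs(): the state, without advancing time (a new reading comes with each control period).
- viewer.camera(name): name is "scene" or "top"; returns the picture (384x512x3 uint8, blue, green, red); there is no depth.
- viewer.camera_info(name): a dict with "intrinsics" (3x3 intrinsics, pixels), "rvec" (rotation vector, rad) and "tvec" (3), from world to camera coordinates, as OpenCV has them. Camera axes: x right, y down, z forward; pixel columns grow to the right and rows downward; lengths in m; the calibration is good to about 2 mm. A picture is of the moment at which its call begins. camera_info takes no time and is no camera call.
- hand_in(): hands the job in; it is judged then, once.
Trained networks look in the newest picture that a camera, given by its name, has taken for a name from the list of things; names that differ only in an ending like _2 or _b are one class to them, and where a whole thing is asked for, a point or a joint stands for the part that bears it (a point fixed in the world has none). Each returns a list of dicts, best first, with "p" (0 to 1); they miss things now and then, are a little off and sometimes report something else, mostly with a low value. They report only what shows in the picture. A call takes as long as a camera call. They do not tell look-alikes from the thing itself.
- viewer.recognise(camera, thing): "bbox" ([left, top, width, height] in pixels, round what is visible of it).
The state is a dict: "time": time; "q": joint angles; "joint_velocities": joint speeds; "joint_torque": joint torques, N m; "position": TCP position; "tool_rot": TCP orientation; "ft_force": force on the tool from outside, world axes, zero at the start; "moment": the same for the moment, N m; "grip_width": finger opening in m; "grip_force": force on a finger pad.
Only numpy, scipy, OpenCV 4.12 (cv2) and the standard library are available. Lean on these libraries where they do the work, as an engineer would, in place of code of your own. Each camera call takes 0.05 s, during which the arm holds its last target. There are 200 camera calls.

### The job

Take the two finished green-gripped carry handles off the bar of the blow-off booth and put them into the empty blue bin beside the booth, and hang every orange-gripped handle over the booth's bar, the bar in the notch under its grip and a leg on either side, so that it hangs freely and squarely. When the bar is loaded, push the booth's yellow door fully shut onto its catch, and then turn the red timer dial clockwise past its click to its end position. Leave the other things on the bench where they are.

Things in the scene. Friction and masses are not known exactly. Their poses are not given: they have to be found in the camera images.
- handle1: carry handle, upside-down rigid U with an orange grip, 100 mm wide (own x), 90 mm tall, black legs, 15 x 46 mm steel feet. Grip 22 mm wide (own y), its middle's underside 66 mm and top 90 mm above the feet; under it a hanging notch 26 deep, 20 wide, flaring to 26. 0.12 kg. Origin midway between the feet, at their undersides; z up. Starts standing at the right; may be absent
- handle2: carry handle, upside-down rigid U with an orange grip, 100 mm wide (own x), 90 mm tall, black legs, 15 x 46 mm steel feet. Grip 22 mm wide (own y), its middle's underside 66 mm and top 90 mm above the feet; under it a hanging notch 26 deep, 20 wide, flaring to 26. 0.12 kg. Origin midway between the feet, at their undersides; z up. Starts standing at the right; may be absent
- handle3: carry handle, upside-down rigid U with an orange grip, 100 mm wide (own x), 90 mm tall, black legs, 15 x 46 mm steel feet. Grip 22 mm wide (own y), its middle's underside 66 mm and top 90 mm above the feet; under it a hanging notch 26 deep, 20 wide, flaring to 26. 0.12 kg. Origin midway between the feet, at their undersides; z up. Starts standing at the right; may be absent
- handle4: carry handle, upside-down rigid U with an orange grip, 100 mm wide (own x), 90 mm tall, black legs, 15 x 46 mm steel feet. Grip 22 mm wide (own y), its middle's underside 66 mm and top 90 mm above the feet; under it a hanging notch 26 deep, 20 wide, flaring to 26. 0.12 kg. Origin midway between the feet, at their undersides; z up. Starts standing at the right; may be absent
- done1: finished carry handle, the same but with a green grip, 100 mm wide (own x), 90 mm tall, black legs, 15 x 46 mm steel feet. Grip 22 mm wide (own y), its middle's underside 66 mm and top 90 mm above the feet; under it a hanging notch 26 deep, 20 wide, flaring to 26. 0.12 kg. Origin midway between the feet, at their undersides; z up. Starts hanging on the booth's bar
- done2: finished carry handle, the same but with a green grip, 100 mm wide (own x), 90 mm tall, black legs, 15 x 46 mm steel feet. Grip 22 mm wide (own y), its middle's underside 66 mm and top 90 mm above the feet; under it a hanging notch 26 deep, 20 wide, flaring to 26. 0.12 kg. Origin midway between the feet, at their undersides; z up. Starts hanging on the booth's bar
- booth: fixed white blow-off booth without a roof, 170 mm deep (own x) x 266 mm wide (own y), walls 6 mm thick and 125 mm high at the back and both sides, floor 8 mm; the front (-x) is closed by the door. A steel bar of 14 mm diameter runs across it along its own y from side wall to side wall. Origin: centre of its underside
- bar_mid (a point): middle of the bar's axis, 100 mm above the bench, axes as the booth's; a handle that hangs on the bar has its origin 59 mm below this height. 254 mm of bar lie between the walls
- door (a joint): angle of the yellow door: 0 = shut, grows as it opens towards the robot; stays where it is left; in the last 0.07 rad it rides over a sprung catch (about 10 N) that then holds it shut
- door_hinge (a point): on the door's upright hinge axis, at the left (+y) front corner of the booth, at the door's mid-height (66 mm). Axes turn with the door: the panel runs from here along -y, 262 mm long, 10 mm thick, from 10 to 122 mm above the bench; -x is its outside
- door_edge (a point): top of the door's free end, 262 mm from the hinge, in the middle of its thickness, 122 mm above the bench
- timer_box: fixed grey box 90 x 90 x 50 mm with the timer dial on top; origin: centre of its underside. It stands to the left of the booth; its place and the bin's are swapped in some starts
- dial (a joint): angle of the dial, 0 = off, grows clockwise seen from above up to 1.0, its end; it turns freely to 0.4, then against a spring (about 0.1 N m) up to the click at 0.7, and snaps on to 1.0 after it
- dial_grip (a point): on the dial's upright axis, 77 mm above the bench. The dial's grip is a red bar 44 mm long along this point's own x, 14 mm thick along its y, from 57 to 89 mm above the bench, on a 44 mm disc
- bin: fixed open blue bin, 190 mm (own x) x 140 mm (own y) x 60 mm high, walls and floor 4 mm; origin: centre of its underside
- gasket: black rubber ring 52 mm across, 6 mm thick, lying flat; leave alone
- pump: motor with pump head, black block and steel cylinder, about 110 x 50 x 45 mm, lying beyond the handles; leave alone
- driver: screwdriver with green grip, 200 mm long, lying; leave alone
Mind the look-alikes: they are no part of the job. Leave any pink or white look-alike of the handle1 alone.

How it is judged:
By the outcome, as a careful person would: the job done as asked, in the order asked, and still so for the second after the job is handed in, with the robot touching nothing.
Of handle1, handle2, handle3, handle4 only 2 to 4 are there at a start; the rules pass over those that are not, and their reading is None.
At some moment in a run one of handle1, handle2, handle3, handle4, done1, done2 may be knocked a few centimetres aside while the robot is not near it.
It also fails if it takes over 208 s, if anything falls off the work surface, if the arm or the gripper's body presses on something with over 40 N, if the wrist force passes 120 N, or if a joint passes its speed limit or range.

## Working session

There is one attempt and no reset: what is moved stays moved. The work goes in short steps, Python scripts to look and compute and a shell command to move; the robot and the scene stay as the last step left them, time stands still between calls to the robot, and variables do not carry over. Pictures are saved under pics/ and viewed, at most 14 in all, crops included, and the job is handed in when it is done.

```bash
mkdir -p pics; ls; cat > h.py <<'E'
import numpy as np, cv2
from rig import telemetry, viewer
from scipy.spatial.transform import Rotation as R
def info(n):
    c=viewer.camera_info(n); return np.array(c["intrinsics"],float),np.array(c["rvec"],float),np.array(c["tvec"],float)
def pix(n,P):
    K,r,t=info(n); return cv2.projectPoints(np.array(P,float).reshape(-1,1,3),r,t,K,None)[0].reshape(-1,2)
def ray(n,u,v,z):
    K,r,t=info(n); M=cv2.Rodrigues(r)[0]; t=t.ravel()
    d=M.T@np.linalg.inv(K)@np.array([u,v,1.]); c=-M.T@t
    return c+d*(z-c[2])/d[2]
E
python3 - <<'E'
from h import *
for n in("scene","top"):
    im=viewer.camera(n); cv2.imwrite(f"pics/{n}0.png",im)
    K,r,t=info(n); print(n,K.tolist(),(-cv2.Rodrigues(r)[0].T@t.ravel()).round(3))
    for th in("handle1","done1","booth","door","timer_box","dial","bin"):
        print(th,[(np.round(d["bbox"]).tolist(),round(d["p"],2)) for d in viewer.recognise(n,th)][:7])
o=telemetry.get_obs(); print(o["time"],o["position"],R.from_quat(o["tool_rot"]).as_matrix().round(3).tolist())
E
```

```text
pics
scene [[497.1170174323748, 0.0, 262.04066840851203], [0.0, 497.1170174323748, 198.6471790482791], [0.0, 0.0, 1.0]] [ 1.06  -0.602  1.428]
handle1 [([138.0, 202.0, 18.0, 38.0], 0.96), ([166.0, 234.0, 37.0, 21.0], 0.96), ([204.0, 198.0, 26.0, 35.0], 0.77), ([173.0, 172.0, 18.0, 33.0], 0.77), ([233.0, 241.0, 23.0, 40.0], 0.72), ([200.0, 277.0, 34.0, 33.0], 0.6), ([237.0, 161.0, 124.0, 109.0], 0.37)]
done1 [([277.0, 212.0, 33.0, 36.0], 0.88), ([301.0, 190.0, 31.0, 36.0], 0.79)]
booth [([236.0, 161.0, 123.0, 106.0], 0.66), ([281.0, 212.0, 29.0, 35.0], 0.62)]
door [([233.0, 158.0, 84.0, 28.0], 0.96)]
timer_box [([310.0, 105.0, 37.0, 34.0], 0.94)]
dial [([233.0, 244.0, 25.0, 37.0], 0.66)]
bin [([334.0, 128.0, 68.0, 62.0], 0.71)]
top [[380.7226474179347, 0.0, 256.0792831154206], [0.0, 380.7226474179347, 197.76892632486766], [0.0, 0.0, 1.0]] [ 0.41  -0.058  1.027]
handle1 [([365.0, 264.0, 42.0, 39.0], 0.97), ([306.0, 272.0, 41.0, 36.0], 0.96), ([366.0, 133.0, 29.0, 46.0], 0.94), ([346.0, 213.0, 41.0, 38.0], 0.85), ([317.0, 141.0, 28.0, 42.0], 0.83), ([304.0, 210.0, 29.0, 42.0], 0.63)]
done1 [([215.0, 124.0, 20.0, 46.0], 0.98), ([254.0, 124.0, 23.0, 42.0], 0.77), ([305.0, 213.0, 26.0, 40.0], 0.69)]
booth [([178.0, 104.0, 118.0, 151.0], 0.55)]
door [([181.0, 180.0, 91.0, 77.0], 0.84)]
timer_box [([91.0, 218.0, 44.0, 43.0], 0.95), ([276.0, 234.0, 17.0, 16.0], 0.71), ([100.0, 233.0, 17.0, 14.0], 0.64)]
dial [([99.0, 231.0, 17.0, 15.0], 0.56)]
bin [([185.0, 180.0, 83.0, 74.0], 0.57), ([85.0, 121.0, 68.0, 78.0], 0.55)]
0.8 [ 0.25988153 -0.56839232  0.24157557] [[0.909, 0.416, -0.0], [0.416, -0.909, -0.0], [-0.0, 0.0, -1.0]]
```

```bash
python3 - <<'E'
import cv2
a=cv2.imread("pics/top0.png"); cv2.imwrite("pics/top0b.png",cv2.resize(a[90:330,70:430],(800,533),interpolation=cv2.INTER_CUBIC))
a=cv2.imread("pics/scene0.png"); cv2.imwrite("pics/scene0b.png",cv2.resize(a[90:320,110:420],(800,593),interpolation=cv2.INTER_CUBIC))
E
```

```text
(no output)
```

View pics/top0b.png

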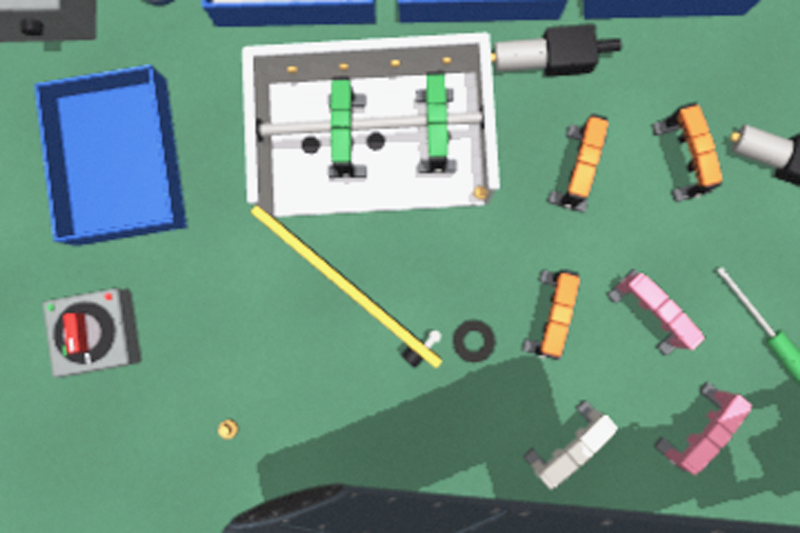

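View pics/scene0b.png

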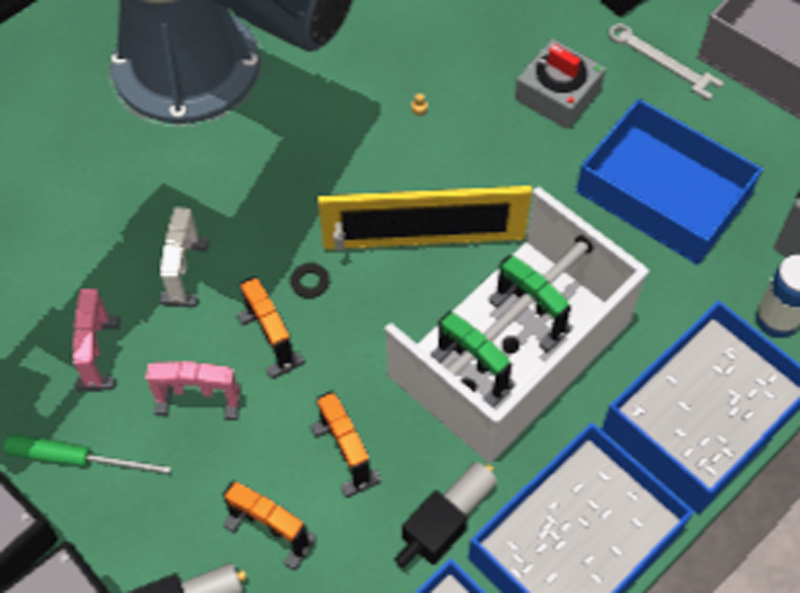

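The three orange handles are in the top crop at about (588,160), (700,147) and (559,315). The scene crop shows the same three. The two pink look-alikes at (665,310) and (715,435) and the white one at (572,452) don't fit the description, so I leave them. The green handles are on the bar at (341,127) and (437,122). The empty bin is at the left (110,155), with the dial below it at (80,333).

```bash
cat >> h.py <<'E'
from scipy.optimize import least_squares
prof=np.array([(-50,66),(-50,78),(-17,90),(17,90),(50,78),(50,66)])/1000.
def xf(p,L,z=None):
    x,y,a=p; L=np.asarray(L,float); c,s=np.cos(a),np.sin(a)
    return np.c_[x+c*L[:,0]-s*L[:,1], y+s*L[:,0]+c*L[:,1], L[:,2] if z is None else np.full(len(L),z)]
HSV=dict(orange=((7,140,90),(18,255,255)),green=((50,150,70),(75,255,255)),red=((174,150,80),(180,255,255)))
def mask(im,c):
    h=cv2.cvtColor(im,cv2.COLOR_BGR2HSV); m=cv2.inRange(h,*[np.array(q) for q in HSV[c]])
    if c=="red": m|=cv2.inRange(h,np.array((0,150,80)),np.array((4,255,255)))
    return m
def blobs(n,c,mn=40,im=None):
    im=viewer.camera(n) if im is None else im
    k,l,st,ce=cv2.connectedComponentsWithStats(mask(im,c)); out=[]
    for i in range(1,k):
        if st[i,4]>=mn:
            q=np.argwhere(l==i)[:,::-1].astype(np.float32); e,_=cv2.PCACompute(q,None)[1],0
            out.append((ce[i],e[0],int(st[i,4])))
    return out
def grip3(z0):
    return np.array([(x,y,z+z0) for x,z in prof for y in(-.011,.011)])
def fith(n,b,z0=0.):
    """pose of a grip from one blob; z0 = height of the handle's feet"""
    c,e,_=b; g=ray(n,*c,.08+z0); g2=ray(n,*(c+10*e),.08+z0)
    def f(p):
        hull=cv2.convexHull(pix(n,xf(p,grip3(z0))).astype(np.float32)).reshape(-1,2)
        m=cv2.moments(hull); cc=np.array([m["m10"],m["m01"]])/m["m00"]
        th=.5*np.arctan2(2*m["mu11"],m["mu20"]-m["mu02"])
        return np.r_[cc-c, 20*np.sin(th-np.arctan2(e[1],e[0]))]
    s=least_squares(f,[g[0],g[1],np.arctan2(*(g2-g)[[1,0]])],diff_step=1e-4)
    p=s.x; p[2]=(p[2]+np.pi/2)%np.pi-np.pi/2
    return p,s.cost,b[2]
E
python3 - <<'E'
from h import *
T=lambda L:np.array(L)/2.2222+[70,90]; S=lambda L:np.array(L)/np.array([800/310,593/230])+[110,90]
def rect(L,obs,p0):
    def f(p): return np.concatenate([(pix(n,xf(p,L))-o).ravel() for n,o in obs])
    s=least_squares(f,p0); print(s.x.round(4),np.degrees(s.x[2]).round(1),"res",f(s.x).round(1)); return s.x
w,d=.133,.085
b=rect([(d,w,.125),(d,-w,.125),(-d,w,.125),(-d,-w,.125)],[("top",T([(243,47),(490,35),(250,203),(498,188)])),("scene",S([(647,270),(492,423),(537,190),(388,328)]))],[.55,0,0])
print("bar ends px",pix("top",xf(b,[(0,.127,.1),(0,-.127,.1)])), T([(262,130),(482,118)]))
h=xf(b,[(-d,w,.066)])[0]; e=ray("top",*T([(440,363)])[0],.122); print("edge",e,np.hypot(*(e-h)[:2]),ray("scene",*S([(320,199)])[0],.122))
rect([(.095,.07,.06),(.095,-.07,.06),(-.095,.07,.06),(-.095,-.07,.06)],[("top",T([(37,84),(152,67),(57,243),(186,226)])),("scene",S([(760,172),(702,250),(642,103),(580,172)]))],[.55,.3,0])
rect([(.045,.045,.05),(.045,-.045,.05),(-.045,.045,.05),(-.045,-.045,.05)],[("top",T([(43,305),(121,290),(55,376),(131,360)]))],[.35,.3,0])
for n in("top","scene"):
  im=cv2.imread(f"pics/{n}0.png")
  for c,z in(("orange",0),("green",.041)):
    for bb in blobs(n,c,im=im): print(n,c,bb[0].round(0),[np.round(q,4) for q in fith(n,bb,z)])
  for bb in blobs(n,"red",15,im): print(n,"red",bb, ray(n,*bb[0],.085))
E
```

```text
[ 0.6338 -0.0007  0.0338] 1.9 res [ 1.   0.3 -1.4 -0.2  0.  -1.  -0.7 -0.1 -0.6  0.8  0.9 -0.3 -0.5 -0.4
 -1.7 -0.1]
bar ends px [[185.93395702 147.81723922]
 [288.03144023 142.36773575]] [[187.90117901 148.50058501]
 [286.90216902 143.10053101]]
edge [ 0.36728538 -0.0721219   0.122     ] 0.268205552188369 [ 0.36973677 -0.0681925   0.122     ]
[0.6159 0.3096 0.1492] 8.5 res [ 0.7 -0.7  1.7 -1.9  0.7 -1.  -3.6 -2.4 -0.7 -0.6  0.3 -2.4 -3.5 -1.2
 -1.8 -1.4]
[0.4054 0.3329 0.1806] 10.3 res [ 0.1 -1.4 -0.7 -1.5  0.1  1.3  0.5  1.5]
top orange [384. 153.] [array([ 0.6124, -0.3696,  0.2235]), np.float64(0.0), np.int64(272)]
top orange [335. 155.] [array([ 0.6086, -0.2476, -0.3472]), np.float64(0.0), np.int64(198)]
top orange [322. 228.] [array([ 0.4248, -0.2078, -0.2957]), np.float64(0.0), np.int64(200)]
top red (array([103.72932331, 238.2481203 ]), array([0.28301677, 0.959115  ], dtype=float32), 133) [0.40924282 0.33299817 0.085     ]
scene orange [212. 210.] [array([ 0.4136, -0.2048, -0.271 ]), np.float64(0.0), np.int64(206)]
scene orange [242. 256.] [array([ 0.592 , -0.2425, -0.2897]), np.float64(0.0), np.int64(237)]
scene orange [212. 288.] [array([ 0.6032, -0.3722,  0.2468]), np.float64(0.0), np.int64(279)]
scene green [317. 200.] [array([6.305e-01, 3.260e-02, 6.000e-04]), np.float64(0.0), np.int64(207)]
scene green [294. 223.] [array([ 0.6338, -0.0726,  0.0247]), np.float64(0.0), np.int64(210)]
scene green [127. 264.] [array([ 0.3987, -0.5058,  0.6355]), np.float64(0.0), np.int64(245)]
scene red (array([328.27272727, 113.57954545]), array([0.8668647 , 0.49854344], dtype=float32), 88) [0.4134864 0.3302356 0.085    ]
```

```bash
python3 - <<'E'
import cv2,numpy as np
for n,pts in(("top",[(335,155),(338,145),(332,168),(224,147),(224,130),(267,145),(440,240),(200,260)]),("scene",[(243,256),(238,247),(248,266),(317,200),(294,223),(150,130)])):
    h=cv2.cvtColor(cv2.imread(f"pics/{n}0.png"),cv2.COLOR_BGR2HSV)
    for x,y in pts: print(n,x,y,h[y,x-4:x+5].tolist())
E
```

```text
top 335 155 [[11, 167, 93], [14, 169, 213], [15, 162, 242], [12, 174, 233], [12, 174, 221], [12, 175, 224], [14, 168, 242], [17, 158, 246], [17, 158, 246]]
top 338 145 [[10, 177, 200], [15, 164, 244], [18, 155, 246], [17, 157, 246], [17, 158, 246], [18, 154, 246], [17, 155, 246], [17, 157, 246], [16, 158, 245]]
top 332 168 [[12, 171, 218], [19, 144, 246], [22, 134, 246], [22, 134, 246], [23, 133, 246], [23, 133, 246], [23, 133, 246], [23, 131, 246], [20, 141, 245]]
top 224 147 [[66, 131, 111], [67, 133, 109], [66, 124, 111], [66, 131, 125], [67, 133, 130], [67, 127, 114], [67, 130, 122], [66, 114, 116], [51, 17, 150]]
top 224 130 [[67, 135, 216], [67, 136, 215], [67, 137, 214], [67, 135, 216], [67, 138, 213], [67, 136, 215], [67, 138, 213], [66, 136, 169], [77, 18, 128]]
top 267 145 [[67, 132, 122], [67, 134, 131], [67, 136, 139], [67, 138, 142], [67, 136, 142], [66, 137, 149], [67, 137, 155], [66, 120, 149], [58, 27, 149]]
top 440 240 [[73, 90, 159], [73, 89, 160], [73, 89, 157], [73, 89, 160], [72, 89, 160], [73, 87, 159], [73, 90, 158], [73, 89, 157], [73, 89, 160]]
top 200 260 [[
[... 384 characters left out ...]
], [15, 201, 246], [15, 201, 246], [14, 201, 244], [12, 162, 201]]
scene 248 266 [[15, 192, 213], [18, 178, 247], [19, 178, 247], [18, 180, 247], [18, 182, 247], [18, 185, 247], [17, 187, 246], [15, 191, 243], [15, 146, 197]]
scene 317 200 [[67, 166, 97], [67, 167, 125], [67, 165, 167], [67, 164, 187], [67, 163, 192], [67, 164, 191], [67, 165, 179], [67, 167, 139], [67, 166, 137]]
scene 294 223 [[67, 167, 90], [67, 167, 119], [67, 165, 162], [67, 162, 189], [67, 163, 192], [67, 165, 184], [67, 166, 143], [67, 165, 141], [67, 164, 187]]
scene 150 130 [[73, 106, 137], [73, 104, 137], [72, 105, 136], [72, 108, 135], [73, 105, 134], [72, 104, 135], [72, 106, 135], [72, 107, 136], [72, 106, 137]]
```

```bash
sed -i 's/orange=((7,140,90),(18,255,255)),green=((50,150,70),(75,255,255))/orange=((7,110,80),(24,255,255)),green=((58,110,50),(70,255,255))/' h.py
cat >> h.py <<'E'
def joint(bt,bs,z0=0.):
    """pose from a top blob and a scene blob together"""
    p0=fith("top",bt,z0)[0]
    def f(p):
        r=[]
        for n,b in(("top",bt),("scene",bs)):
            hull=cv2.convexHull(pix(n,xf(p,grip3(z0))).astype(np.float32)).reshape(-1,2); m=cv2.moments(hull)
            th=.5*np.arctan2(2*m["mu11"],m["mu20"]-m["mu02"])
            r+=[m["m10"]/m["m00"]-b[0][0],m["m01"]/m["m00"]-b[0][1],10*np.sin(th-np.arctan2(b[1][1],b[1][0]))]
        return np.array(r)
    s=least_squares(f,p0,diff_step=1e-4); return s.x,f(s.x).round(2)
def look(c,z0,save=None):
    I={n:viewer.camera(n) for n in("top","scene")}
    if save: [cv2.imwrite(f"pics/{save}_{n}.png",I[n]) for n in I]
    B={n:[(b,fith(n,b,z0)) for b in blobs(n,c,100,I[n])] for n in I}
    for bt,ft in B["top"]:
        for bs,fs in B["scene"]:
            if np.hypot(*(ft[0]-fs[0])[:2])<.025:
                p,r=joint(bt,bs,z0); print(c,p.round(4),"deg",np.degrees(p[2]).round(1),"res",r,"px",bt[0].round(0),bt[2],bs[2],"t/s",ft[0][:2].round(3),fs[0][:2].round(3))
E
python3 - <<'E'
from h import *
look("orange",0); look("green",.041); print(telemetry.get_obs()["time"])
E
```

```text
orange [ 0.6051 -0.3724  0.2519] deg 14.4 res [-0.07  0.43 -0.03  0.27  0.43 -0.03] px [385. 155.] 399 291 t/s [ 0.606 -0.373] [ 0.604 -0.372]
orange [ 0.5952 -0.2444 -0.2923] deg -16.7 res [-0.31  0.6   0.06  0.2   0.8  -0.03] px [334. 160.] 348 249 t/s [ 0.597 -0.245] [ 0.593 -0.243]
orange [ 0.4164 -0.2065 -0.2725] deg -15.6 res [-0.29  0.47  0.    0.14  0.77 -0.05] px [322. 231.] 369 212 t/s [ 0.418 -0.207] [ 0.414 -0.205]
green [ 6.365e-01 -7.330e-02 -3.000e-04] deg -0.0 res [0.06 0.73 0.25 0.65 0.63 0.34] px [266. 141.] 295 248 t/s [ 0.638 -0.073] [ 0.634 -0.073]
green [6.325e-01 3.170e-02 3.000e-04] deg 0.0 res [ 0.03  0.57 -0.07  0.5   0.53  0.07] px [223. 144.] 319 236 t/s [0.634 0.032] [0.63  0.032]
1.0
```

```bash
cat >> h.py <<'E'
def go(x,y,z,yawdeg):
    o=telemetry.get_obs(); M=R.from_quat(o["tool_rot"]); t=M.inv().apply(np.array([x,y,z])-o["position"])*1000
    m=M.as_matrix(); a=np.degrees(np.arctan2(m[1,0],m[0,0])); roll=(a-yawdeg+90)%180-90
    r=np.radians(roll); after=[np.cos(r)*t[0]+np.sin(r)*t[1],-np.sin(r)*t[0]+np.cos(r)*t[1],t[2]]
    print("t",round(o["time"],2),"pos",np.round(o["position"],4),"yaw",a.round(2),"tilt",m[2].round(3),"grip",round(o["grip_width"],4),round(o["grip_force"],1),"F",np.round(o["ft_force"],1),"q6",round(o["q"][5],2))
    print("  roll",round(roll,2),"shift now",t.round(1),"after roll",np.round(after,1))
E
python3 -m creep '[{"translation":[0,0,0],"roll":7,"gripper":50},{"translation":[0,0,0],"roll":14,"gripper":50},{"translation":[0,0,0],"roll":21,"gripper":50},{"translation":[0,0,0],"roll":22.6,"gripper":50},{"translation":[0,0,0],"roll":22.6,"gripper":50}]' 40
python3 -c "
from h import *
go(.6365,-.0733,.2,1.5)"
```

```text
time: 1.42
position: [0.2599, -0.5684, 0.2416]
tool_rot: [1.0, 0.017, 0.0, 0.0]
ft_force: [-0.2, 0.6, -0.3]
grip_width: 0.0615
grip_force: 0.0
t 1.42 pos [ 0.2599 -0.5684  0.2416] yaw 1.95 tilt [ 0.  0. -1.] grip 0.0615 0.0 F [-0.2  0.6 -0.3] q6 0.22
  roll 0.45 shift now [ 393.2 -482.    41.6] after roll [ 389.4 -485.1   41.6]
```

```bash

python3 -m creep '[{"translation":[26,-32,0],"roll":0,"gripper":50},{"translation":[52,-64,0],"roll":0,"gripper":50},{"translation":[78,-96,0],"roll":0,"gripper":50},{"translation":[104,-128,0],"roll":0,"gripper":50},{"translation":[130,-160,0],"roll":0,"gripper":50}]' >/dev/null
python3 -m creep '[{"translation":[26,-32,0],"roll":0,"gripper":50},{"translation":[52,-64,0],"roll":0,"gripper":50},{"translation":[78,-96,0],"roll":0,"gripper":50},{"translation":[104,-128,0],"roll":0,"gripper":50},{"translation":[130,-160,0],"roll":0,"gripper":50}]' >/dev/null
python3 -m creep '[{"translation":[26,-32,0],"roll":0,"gripper":50},{"translation":[52,-64,0],"roll":0,"gripper":50},{"translation":[78,-96,0],"roll":0,"gripper":50},{"translation":[104,-128,0],"roll":0,"gripper":50},{"translation":[133,-162,0],"roll":0,"gripper":50}]' >/dev/null
python3 -m creep '[{"translation":[0,0,0],"roll":0,"gripper":50},{"translation":[0,0,0],"roll":0,"gripper":50}]' >/dev/null
python3 -c "
from h import *
go(.6365,-.0733,.13,1.5)"
```

```text
t 2.83 pos [ 0.6351 -0.0733  0.2413] yaw 2.27 tilt [ 0.  0. -1.] grip 0.0497 0.0 F [-0.4 -0.6 -0.2] q6 1.24
  roll 0.77 shift now [  1.4   0.  111.3] after roll [  1.4   0.  111.3]
```

```bash

python3 -m creep '[{"translation":[1,0,35],"roll":0.5,"gripper":50},{"translation":[1,0,70],"roll":0.5,"gripper":50},{"translation":[1,0,95],"roll":0.5,"gripper":50},{"translation":[1,0,111],"roll":0.5,"gripper":50},{"translation":[1,0,111],"roll":0.5,"gripper":50}]' >/dev/null
python3 -m creep '[{"translation":[0,0,0],"roll":0,"gripper":15},{"translation":[0,0,0],"roll":0,"gripper":15},{"translation":[0,0,0],"roll":0,"gripper":15},{"translation":[0,0,0],"roll":0,"gripper":15},{"translation":[0,0,0],"roll":0,"gripper":15}]' 40
python3 -m creep '[{"translation":[0,0,0],"roll":0,"gripper":15},{"translation":[0,0,0],"roll":0,"gripper":15},{"translation":[0,0,0],"roll":0,"gripper":15}]' 40
python3 -c "
from h import *
go(.6365,-.0733,.23,1.5)"
```

```text
time: 3.67
position: [0.6354, -0.0756, 0.1314]
tool_rot: [1.0, 0.013, 0.001, 0.0]
ft_force: [0.6, 1.1, 0.7]
grip_width: 0.0242
grip_force: 0.4
time: 3.92
position: [0.6354, -0.0755, 0.1312]
tool_rot: [1.0, 0.013, 0.0, 0.0]
ft_force: [-0.1, 1.4, 4.2]
grip_width: 0.0219
grip_force: 40.0
t 3.92 pos [ 0.6354 -0.0755  0.1312] yaw 1.49 tilt [ 0.001  0.    -1.   ] grip 0.0219 40.0 F [-0.1  1.4  4.2] q6 1.25
  roll -0.01 shift now [  1.2  -2.1 -98.8] after roll [  1.2  -2.1 -98.8]
```

```bash

python3 -m creep '[{"translation":[0,0,-20],"roll":0,"gripper":15},{"translation":[0,0,-45],"roll":0,"gripper":15},{"translation":[0,0,-75],"roll":0,"gripper":15},{"translation":[0,0,-105],"roll":0,"gripper":15},{"translation":[0,0,-105],"roll":0,"gripper":15}]'
cat > binfit.py <<'E'
from h import *
def sil(n,lo,hi,box,near,p0,im):
    h=cv2.cvtColor(im,cv2.COLOR_BGR2HSV); m=cv2.inRange(h,np.array(lo),np.array(hi))
    k,l,st,ce=cv2.connectedComponentsWithStats(m); q=pix(n,[near])[0]
    i=min([i for i in range(1,k) if st[i,4]>300],key=lambda i:np.hypot(*(ce[i]-q)))
    hull=cv2.convexHull(np.argwhere(l==i)[:,::-1].astype(np.float32)).reshape(-1,2)
    M=np.zeros(im.shape[:2],np.uint8); cv2.fillConvexPoly(M,hull.astype(int),1); return cv2.GaussianBlur(M.astype(float),(0,0),2),st[i]
a,b,c=.095,.07,.06
L=np.array([(x,y,z) for x in(-a,a) for y in(-b,b) for z in(0,c)])
I={n:viewer.camera(n) for n in("top","scene")}
for use in(("top",),("scene",),("top","scene")):
    T={n:sil(n,(105,120,60),(125,255,255),L,(.616,.31,.03),None,I[n]) for n in use}
    def f(p):
        r=[]
        for n in use:
            hull=cv2.convexHull(pix(n,xf(p,L)).astype(np.float32)).reshape(-1,2)
            M=np.zeros(I[n].shape[:2],np.uint8); cv2.fillConvexPoly(M,np.round(hull*16).astype(int),255,cv2.LINE_AA,4); r.append((cv2.GaussianBlur(M/255.,(0,0),2)-T[n][0]).ravel())
        return np.concatenate(r)
    s=least_squares(f,[.616,.31,.149],diff_step=.004); print(use,s.x.round(4),np.degrees(s.x[2]).round(1),s.cost.round(1),[T[n][1] for n in use])
E
python3 binfit.py; python3 -c "
from h import *
go(.616,.31,.236,8.5)"
```

```text
time: 4.33
position: [0.6389, -0.0764, 0.2419]
tool_rot: [1.0, 0.013, 0.006, 0.002]
ft_force: [1.4, -0.2, 0.4]
grip_width: 0.0215
grip_force: 40.0
('top',) [0.6158 0.3169 0.1419] 8.1 8.1 [array([  86,  119,   68,   81, 4393], dtype=int32)]
('scene',) [0.6155 0.3181 0.1482] 8.5 5.1 [array([ 334,  129,   71,   63, 2558], dtype=int32)]
('top', 'scene') [0.6158 0.3172 0.1524] 8.7 14.5 [array([  86,  119,   68,   81, 4393], dtype=int32), array([ 334,  129,   71,   63, 2558], dtype=int32)]
t 4.43 pos [ 0.6357 -0.0756  0.2367] yaw 1.48 tilt [ 0.002  0.001 -1.   ] grip 0.0216 40.0 F [ 0.2  0.1 -1.1] q6 1.25
  roll -7.02 shift now [-9.70e+00 -3.86e+02  3.00e-01] after roll [ 3.750e+01 -3.843e+02  3.000e-01]
```

```bash

python3 -m creep '[{"translation":[0,-20,-5],"roll":0,"gripper":15},{"translation":[0,-50,-8],"roll":0,"gripper":15},{"translation":[0,-85,-8],"roll":0,"gripper":15},{"translation":[0,-120,-8],"roll":0,"gripper":15},{"translation":[0,-155,-8],"roll":0,"gripper":15}]' >/dev/null
python3 -m creep '[{"translation":[-2,-35,0],"roll":0,"gripper":15},{"translation":[-4,-70,0],"roll":0,"gripper":15},{"translation":[-8,-105,0],"roll":0,"gripper":15},{"translation":[-10,-140,0],"roll":0,"gripper":15},{"translation":[-12,-175,0],"roll":0,"gripper":15}]' >/dev/null
python3 -m creep '[{"translation":[0,-30,0],"roll":-2,"gripper":15},{"translation":[0,-60,0],"roll":-4,"gripper":15},{"translation":[-1,-85,0],"roll":-6,"gripper":15},{"translation":[-2,-96,0],"roll":-7,"gripper":15},{"translation":[-2,-96,0],"roll":-7,"gripper":15}]' >/dev/null
python3 -m creep '[{"translation":[0,0,0],"roll":0,"gripper":15},{"translation":[0,0,0],"roll":0,"gripper":15}]' >/dev/null
python3 -c "
from h import *
go(.611,.35,.097,8.4)"
```

```text
t 5.85 pos [0.6101 0.3482 0.2425] yaw 8.38 tilt [-0.002  0.002 -1.   ] grip 0.0218 40.0 F [ 0.7 -0.4 -1.7] q6 1.79
  roll -0.02 shift now [  1.4  -1.9 145.5] after roll [  1.4  -1.9 145.5]
```

```bash

python3 -m creep '[{"translation":[1,-2,35],"roll":0,"gripper":15},{"translation":[1,-2,70],"roll":0,"gripper":15},{"translation":[1,-2,105],"roll":0,"gripper":15},{"translation":[1,-2,130],"roll":0,"gripper":15},{"translation":[1,-2,140],"roll":0,"gripper":15}]' 
python3 -m creep '[{"translation":[0,0,4],"roll":0,"gripper":15},{"translation":[0,0,7],"roll":0,"gripper":15},{"translation":[0,0,7],"roll":0,"gripper":15},{"translation":[0,0,7],"roll":0,"gripper":15},{"translation":[0,0,7],"roll":0,"gripper":15}]' 
python3 -m creep '[{"translation":[0,0,0],"roll":0,"gripper":50},{"translation":[0,0,0],"roll":0,"gripper":50},{"translation":[0,0,0],"roll":0,"gripper":50},{"translation":[0,0,0],"roll":0,"gripper":50},{"translation":[0,0,0],"roll":0,"gripper":50}]' >/dev/null
python3 -m creep '[{"translation":[0,0,-20],"roll":0,"gripper":50},{"translation":[0,0,-50],"roll":0,"gripper":50},{"translation":[0,0,-90],"roll":0,"gripper":50},{"translation":[0,0,-130],"roll":0,"gripper":50},{"translation":[0,0,-140],"roll":0,"gripper":50}]' >/dev/null
python3 -m creep '[{"translation":[0,0,0],"roll":0,"gripper":50},{"translation":[0,0,0],"roll":0,"gripper":50}]' >/dev/null
python3 -c "
from h import *
look('green',.041,'a'); look('green',.004)
go(.6325,.032,.237,2)"
```

```text
time: 6.27
position: [0.6086, 0.3487, 0.0988]
tool_rot: [0.997, 0.072, -0.004, 0.002]
ft_force: [-0.1, -0.3, -1.0]
grip_width: 0.0218
grip_force: 40.0
time: 6.68
position: [0.6122, 0.3525, 0.0987]
tool_rot: [0.997, 0.074, 0.002, -0.001]
ft_force: [-0.2, -0.5, -0.6]
grip_width: 0.0213
grip_force: 40.0
green [ 0.6324  0.0316 -0.0072] deg -0.4 res [0.02 0.55 0.01 0.47 0.51 0.14] px [223. 144.] 316 236 t/s [0.634 0.032] [0.63  0.032]
green [0.6079 0.3332 0.0939] deg 5.4 res [ 0.62 -2.97 -0.11 -2.08 -3.98  0.49] px [ 99. 160.] 295 214 t/s [0.601 0.335] [0.623 0.326]
green [0.6081 0.3511 0.1184] deg 6.8 res [-0.25 -0.65 -0.23 -0.8  -0.36  0.31] px [ 99. 161.] 279 216 t/s [0.606 0.35 ] [0.611 0.352]
t 7.88 pos [0.6096 0.3516 0.2336] yaw 8.47 tilt [-0.005  0.001 -1.   ] grip 0.0498 0.0 F [-0.3 -0.6  0.8] q6 1.79
  roll 6.47 shift now [-24.5 319.4  -2.9] after roll [ 11.7 320.2  -2.9]
```

```bash

python3 -m creep '[{"translation":[0,0,0],"roll":6.5,"gripper":50},{"translation":[0,40,0],"roll":6.5,"gripper":50},{"translation":[-4,80,0],"roll":6.5,"gripper":50},{"translation":[-8,120,0],"roll":6.5,"gripper":50},{"translation":[-12,160,0],"roll":6.5,"gripper":50}]' >/dev/null
python3 -m creep '[{"translation":[0,40,0],"roll":0,"gripper":50},{"translation":[2,80,0],"roll":0,"gripper":50},{"translation":[4,120,0],"roll":0,"gripper":50},{"translation":[6,160,0],"roll":0,"gripper":50},{"translation":[6,160,0],"roll":0,"gripper":50}]' >/dev/null
python3 -m creep '[{"translation":[0,0,0],"roll":0,"gripper":50},{"translation":[0,0,0],"roll":0,"gripper":50}]' >/dev/null
python3 -c "
from h import *
go(.6325,.032,.131,2)"
```

```text
t 8.88 pos [0.6335 0.0324 0.2351] yaw 1.91 tilt [-0.003 -0.001 -1.   ] grip 0.05 0.0 F [-0.2  0.6 -0.1] q6 1.41
  roll -0.09 shift now [ -0.7   0.5 104.1] after roll [ -0.7   0.5 104.1]
```

```bash

python3 -m creep '[{"translation":[-1,0,35],"roll":0,"gripper":50},{"translation":[-1,0,70],"roll":0,"gripper":50},{"translation":[-1,0,90],"roll":0,"gripper":50},{"translation":[-1,0,104],"roll":0,"gripper":50},{"translation":[-1,0,104],"roll":0,"gripper":50}]' >/dev/null
python3 -m creep '[{"translation":[0,0,0],"roll":0,"gripper":15},{"translation":[0,0,0],"roll":0,"gripper":15},{"translation":[0,0,0],"roll":0,"gripper":15},{"translation":[0,0,0],"roll":0,"gripper":15},{"translation":[0,0,0],"roll":0,"gripper":15}]' 40 >/dev/null
python3 -m creep '[{"translation":[0,0,0],"roll":0,"gripper":15},{"translation":[0,0,0],"roll":0,"gripper":15},{"translation":[0,0,0],"roll":0,"gripper":15}]' 40
python3 -m creep '[{"translation":[0,0,-20],"roll":0,"gripper":15},{"translation":[0,0,-45],"roll":0,"gripper":15},{"translation":[0,0,-75],"roll":0,"gripper":15},{"translation":[0,0,-105],"roll":0,"gripper":15},{"translation":[0,0,-115],"roll":0,"gripper":15}]' >/dev/null
python3 -m creep '[{"translation":[0,0,0],"roll":0,"gripper":15},{"translation":[0,0,0],"roll":0,"gripper":15},{"translation":[0,0,0],"roll":0,"gripper":15}]' >/dev/null
python3 -c "
from h import *
go(.621,.284,.243,8.4)"
```

```text
time: 9.97
position: [0.6337, 0.0324, 0.1336]
tool_rot: [1.0, 0.017, 0.001, -0.0]
ft_force: [-0.2, -0.1, 5.3]
grip_width: 0.0216
grip_force: 39.6
t 10.63 pos [0.6316 0.0325 0.2451] yaw 1.96 tilt [-0.005 -0.001 -1.   ] grip 0.0216 39.6 F [-0.6 -0.1 -1.8] q6 1.41
  roll -6.44 shift now [  -2.  -251.8    2.3] after roll [  26.3 -250.4    2.3]
```

```bash

python3 -m creep '[{"translation":[0,-20,0],"roll":0,"gripper":15},{"translation":[0,-50,0],"roll":0,"gripper":15},{"translation":[0,-85,0],"roll":0,"gripper":15},{"translation":[0,-120,0],"roll":0,"gripper":15},{"translation":[0,-155,0],"roll":0,"gripper":15}]' >/dev/null
python3 -m creep '[{"translation":[0,-35,0],"roll":-2,"gripper":15},{"translation":[0,-65,0],"roll":-4,"gripper":15},{"translation":[-1,-85,0],"roll":-6,"gripper":15},{"translation":[-2,-97,0],"roll":-6.4,"gripper":15},{"translation":[-2,-97,0],"roll":-6.4,"gripper":15}]' >/dev/null
python3 -m creep '[{"translation":[0,0,0],"roll":0,"gripper":15},{"translation":[0,0,0],"roll":0,"gripper":15},{"translation":[0,0,0],"roll":0,"gripper":15}]' >/dev/null
python3 -c "
from h import *
go(.621,.284,.099,8.4)"
```

```text
t 11.72 pos [0.6228 0.2823 0.2471] yaw 8.23 tilt [-0.001  0.001 -1.   ] grip 0.0217 39.6 F [-0.1 -0.5 -0.4] q6 1.69
  roll -0.17 shift now [ -1.4  -2.  148.1] after roll [ -1.4  -2.  148.1]
```

```bash

python3 -m creep '[{"translation":[-2,-2,35],"roll":0,"gripper":15},{"translation":[-2,-2,70],"roll":0,"gripper":15},{"translation":[-2,-2,105],"roll":0,"gripper":15},{"translation":[-2,-2,130],"roll":0,"gripper":15},{"translation":[-2,-2,140],"roll":0,"gripper":15}]' >/dev/null
python3 -m creep '[{"translation":[0,0,4],"roll":0,"gripper":15},{"translation":[0,0,7],"roll":0,"gripper":15},{"translation":[0,0,8],"roll":0,"gripper":15},{"translation":[0,0,8],"roll":0,"gripper":15},{"translation":[0,0,8],"roll":0,"gripper":15}]' 
python3 -m creep '[{"translation":[0,0,0],"roll":0,"gripper":50},{"translation":[0,0,0],"roll":0,"gripper":50},{"translation":[0,0,0],"roll":0,"gripper":50},{"translation":[0,0,0],"roll":0,"gripper":50},{"translation":[0,0,0],"roll":0,"gripper":50}]' >/dev/null
python3 -m creep '[{"translation":[0,0,-20],"roll":0,"gripper":50},{"translation":[0,0,-50],"roll":0,"gripper":50},{"translation":[0,0,-90],"roll":0,"gripper":50},{"translation":[0,0,-130],"roll":0,"gripper":50},{"translation":[0,0,-150],"roll":0,"gripper":50}]' >/dev/null
python3 -m creep '[{"translation":[0,0,0],"roll":0,"gripper":50},{"translation":[0,0,0],"roll":0,"gripper":50}]' >/dev/null
python3 - <<'E'
from h import *
look('green',.004,'b'); look("orange",0)
a=cv2.imread("pics/b_top.png"); s=cv2.imread("pics/b_scene.png")
cv2.imwrite("pics/b.png",np.hstack([cv2.resize(a[90:300,70:310],(400,350)),cv2.resize(s[90:300,180:420],(400,350))]))
go(.416,-.2065,.24,-15.6)
E
```

```text
time: 12.55
position: [0.6214, 0.2861, 0.1015]
tool_rot: [0.997, 0.073, 0.002, -0.0]
ft_force: [-0.4, 0.0, -0.9]
grip_width: 0.0213
grip_force: 39.6
green [0.6175 0.2849 0.1361] deg 7.8 res [-0.   -0.06  0.08 -0.05 -0.06 -0.1 ] px [125. 156.] 297 209 t/s [0.617 0.285] [0.618 0.285]
green [0.61   0.3518 0.1667] deg 9.5 res [-0.03 -0.15  0.13 -0.16 -0.12 -0.15] px [ 99. 159.] 301 218 t/s [0.61  0.352] [0.611 0.352]
orange [ 0.6051 -0.3724  0.253 ] deg 14.5 res [-0.05  0.47 -0.02  0.31  0.46 -0.05] px [385. 155.] 398 290 t/s [ 0.606 -0.373] [ 0.603 -0.372]
orange [ 0.5952 -0.2443 -0.2934] deg -16.8 res [-0.32  0.6   0.06  0.2   0.82  0.  ] px [334. 160.] 348 248 t/s [ 0.597 -0.245] [ 0.593 -0.243]
orange [ 0.4165 -0.2066 -0.2692] deg -15.4 res [-0.27  0.46  0.02  0.15  0.75 -0.05] px [322. 231.] 370 211 t/s [ 0.418 -0.207] [ 0.414 -0.205]
t 13.75 pos [0.619  0.2855 0.2472] yaw 8.36 tilt [-0.004  0.001 -1.   ] grip 0.05 0.0 F [ 1.2 -0.1 -0.5] q6 1.69
  roll 23.96 shift now [-272.4  457.2    8.7] after roll [-63.2 528.4   8.7]
```

View pics/b.png

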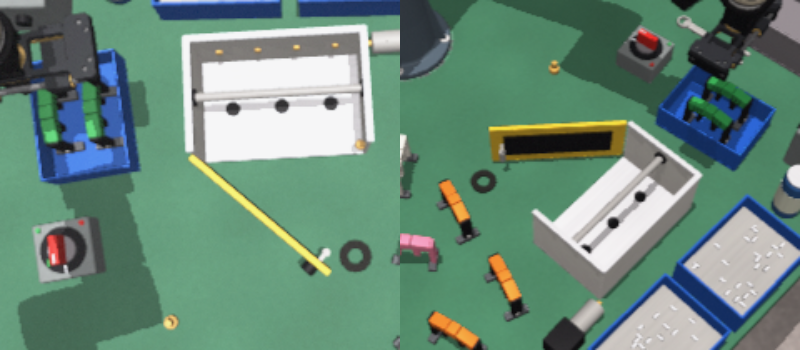

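Both green handles are in the bin (top crop (48,118) and (92,108)) and the bar is empty. Next is the first orange handle, at top pixel (322,231).

```bash

python3 -m creep '[{"translation":[0,0,0],"roll":7,"gripper":50},{"translation":[0,0,0],"roll":14,"gripper":50},{"translation":[0,0,0],"roll":21,"gripper":50},{"translation":[0,0,0],"roll":23.8,"gripper":50}]' >/dev/null
python3 -m creep '[{"translation":[-5,40,0],"roll":0,"gripper":50},{"translation":[-10,80,0],"roll":0,"gripper":50},{"translation":[-15,120,0],"roll":0,"gripper":50},{"translation":[-20,160,0],"roll":0,"gripper":50},{"translation":[-24,200,0],"roll":0,"gripper":50}]' >/dev/null
python3 -m creep '[{"translation":[-5,40,0],"roll":0,"gripper":50},{"translation":[-10,80,0],"roll":0,"gripper":50},{"translation":[-15,120,0],"roll":0,"gripper":50},{"translation":[-20,160,0],"roll":0,"gripper":50},{"translation":[-24,200,0],"roll":0,"gripper":50}]' >/dev/null
python3 -m creep '[{"translation":[-5,40,0],"roll":0,"gripper":50},{"translation":[-10,80,0],"roll":0,"gripper":50},{"translation":[-15,120,0],"roll":0,"gripper":50},{"translation":[-15,126,0],"roll":0,"gripper":50},{"translation":[-15,126,0],"roll":0,"gripper":50}]' >/dev/null
python3 -m creep '[{"translation":[0,0,0],"roll":0,"gripper":50},{"translation":[0,0,0],"roll":0,"gripper":50}]' >/dev/null
python3 -c "
from h import *
go(.4165,-.2066,.09,-15.5)"
```

```text
t 15.5 pos [ 0.4195 -0.2029  0.2489] yaw -15.37 tilt [-0.002 -0.001 -1.   ] grip 0.05 0.0 F [-0.5 -0.6 -0.5] q6 1.15
  roll 0.13 shift now [ -1.6   4.6 158.9] after roll [ -1.6   4.6 158.9]
```

```bash

python3 -m creep '[{"translation":[-2,5,38],"roll":0,"gripper":50},{"translation":[-2,5,76],"roll":0,"gripper":50},{"translation":[-2,5,114],"roll":0,"gripper":50},{"translation":[-2,5,142],"roll":0,"gripper":50},{"translation":[-2,5,150],"roll":0,"gripper":50}]' >/dev/null
python3 -m creep '[{"translation":[0,0,5],"roll":0,"gripper":50},{"translation":[0,0,9],"roll":0,"gripper":50},{"translation":[0,0,9],"roll":0,"gripper":50}]'
python3 -m creep '[{"translation":[0,0,0],"roll":0,"gripper":15},{"translation":[0,0,0],"roll":0,"gripper":15},{"translation":[0,0,0],"roll":0,"gripper":15},{"translation":[0,0,0],"roll":0,"gripper":15},{"translation":[0,0,0],"roll":0,"gripper":15}]' 40 >/dev/null
python3 -m creep '[{"translation":[0,0,0],"roll":0,"gripper":15},{"translation":[0,0,0],"roll":0,"gripper":15},{"translation":[0,0,0],"roll":0,"gripper":15}]' 40
python3 -m creep '[{"translation":[0,0,-20],"roll":0,"gripper":15},{"translation":[0,0,-45],"roll":0,"gripper":15},{"translation":[0,0,-75],"roll":0,"gripper":15},{"translation":[0,0,-110],"roll":0,"gripper":15},{"translation":[0,0,-145],"roll":0,"gripper":15}]' >/dev/null
python3 -m creep '[{"translation":[0,0,-15],"roll":0,"gripper":15},{"translation":[0,0,-15],"roll":0,"gripper":15},{"translation":[0,0,-15],"roll":0,"gripper":15}]' >/dev/null
python3 -c "
from h import *
go(.6309,.075,.25,2)"
```

```text
time: 16.17
position: [0.4172, -0.2086, 0.0911]
tool_rot: [0.991, -0.134, 0.001, 0.0]
ft_force: [0.1, 0.7, 0.7]
grip_width: 0.0499
grip_force: 0.0
time: 16.83
position: [0.4163, -0.2088, 0.0908]
tool_rot: [0.991, -0.134, 0.0, 0.0]
ft_force: [-0.1, 0.6, 1.8]
grip_width: 0.022
grip_force: 39.8
t 17.5 pos [ 0.4162 -0.2086  0.2506] yaw -15.43 tilt [ 0.001  0.    -1.   ] grip 0.0213 39.8 F [-0.1 -0.1 -2.2] q6 1.13
  roll -17.43 shift now [ 131.5 -330.6    0.6] after roll [ 224.5 -276.     0.6]
```

```bash

python3 -m creep '[{"translation":[0,0,0],"roll":-5,"gripper":15},{"translation":[0,0,0],"roll":-10,"gripper":15},{"translation":[0,0,0],"roll":-15,"gripper":15},{"translation":[0,0,0],"roll":-17.4,"gripper":15}]' >/dev/null
python3 -m creep '[{"translation":[12,-15,0],"roll":0,"gripper":15},{"translation":[29,-36,0],"roll":0,"gripper":15},{"translation":[47,-58,0],"roll":0,"gripper":15},{"translation":[65,-80,0],"roll":0,"gripper":15},{"translation":[83,-102,0],"roll":0,"gripper":15}]' >/dev/null
python3 -m creep '[{"translation":[18,-22,0],"roll":0,"gripper":15},{"translation":[36,-44,0],"roll":0,"gripper":15},{"translation":[54,-66,0],"roll":0,"gripper":15},{"translation":[72,-88,0],"roll":0,"gripper":15},{"translation":[90,-110,0],"roll":0,"gripper":15}]' >/dev/null
python3 -m creep '[{"translation":[18,-22,0],"roll":0,"gripper":15},{"translation":[36,-44,0],"roll":0,"gripper":15},{"translation":[46,-58,0],"roll":0,"gripper":15},{"translation":[51,-64,0],"roll":0,"gripper":15},{"translation":[51,-64,0],"roll":0,"gripper":15}]' >/dev/null
python3 -m creep '[{"translation":[0,0,0],"roll":0,"gripper":15},{"translation":[0,0,0],"roll":0,"gripper":15},{"translation":[0,0,0],"roll":0,"gripper":15}]' >/dev/null
python3 -c "
from h import *
look('orange',.16,'c')
go(.6309,.075,.22,2)"
```

```text
t 19.43 pos [0.6302 0.0737 0.2506] yaw 1.89 tilt [-0.  0. -1.] grip 0.0219 39.8 F [ 0.2 -0.5 -1.6] q6 1.48
  roll -0.11 shift now [ 0.7 -1.2 30.6] after roll [ 0.7 -1.2 30.6]
```

```bash

python3 -m creep '[{"translation":[1,-1,25],"roll":0,"gripper":15},{"translation":[1,-1,50],"roll":0,"gripper":15},{"translation":[1,-1,70],"roll":0,"gripper":15},{"translation":[1,-1,88],"roll":0,"gripper":15},{"translation":[1,-1,88],"roll":0,"gripper":15}]'
python3 -m creep '[{"translation":[0,0,4],"roll":0,"gripper":15},{"translation":[0,0,8],"roll":0,"gripper":15},{"translation":[0,0,12],"roll":0,"gripper":15},{"translation":[0,0,12],"roll":0,"gripper":15}]'
python3 -m creep '[{"translation":[0,0,4],"roll":0,"gripper":15},{"translation":[0,0,8],"roll":0,"gripper":15},{"translation":[0,0,12],"roll":0,"gripper":15},{"translation":[0,0,14],"roll":0,"gripper":15},{"translation":[0,0,14],"roll":0,"gripper":15}]'
python3 -c "
from h import *
go(.6309,.075,.132,2)"
```

```text
time: 19.85
position: [0.6287, 0.0753, 0.1589]
tool_rot: [1.0, 0.017, -0.004, -0.0]
ft_force: [-0.8, 0.7, -1.7]
grip_width: 0.0217
grip_force: 39.8
time: 20.18
position: [0.6319, 0.0757, 0.1509]
tool_rot: [1.0, 0.017, 0.0, 0.0]
ft_force: [-0.8, -0.3, -1.8]
grip_width: 0.0218
grip_force: 39.8
time: 20.6
position: [0.6312, 0.0759, 0.1358]
tool_rot: [1.0, 0.017, -0.001, -0.0]
ft_force: [0.7, 0.5, -0.8]
grip_width: 0.0218
grip_force: 39.8
t 20.6 pos [0.6312 0.0759 0.1358] yaw 1.97 tilt [-0.001 -0.    -1.   ] grip 0.0218 39.8 F [ 0.7  0.5 -0.8] q6 1.48
  roll -0.03 shift now [-0.3  0.9  3.8] after roll [-0.3  0.9  3.8]
```

Clean entry with no side force. I lower the last 3 mm, release, and move up.

```bash

python3 -m creep '[{"translation":[0,0,3],"roll":0,"gripper":15},{"translation":[0,0,3],"roll":0,"gripper":15},{"translation":[0,0,3],"roll":0,"gripper":15}]'
python3 -m creep '[{"translation":[0,0,0],"roll":0,"gripper":45},{"translation":[0,0,0],"roll":0,"gripper":45},{"translation":[0,0,0],"roll":0,"gripper":45},{"translation":[0,0,0],"roll":0,"gripper":45},{"translation":[0,0,0],"roll":0,"gripper":45}]' >/dev/null
python3 -m creep '[{"translation":[0,0,-15],"roll":0,"gripper":50},{"translation":[0,0,-35],"roll":0,"gripper":50},{"translation":[0,0,-60],"roll":0,"gripper":50},{"translation":[0,0,-90],"roll":0,"gripper":50},{"translation":[0,0,-115],"roll":0,"gripper":50}]' >/dev/null
python3 -m creep '[{"translation":[0,40,0],"roll":0,"gripper":50},{"translation":[0,80,0],"roll":0,"gripper":50},{"translation":[0,120,0],"roll":0,"gripper":50},{"translation":[0,160,0],"roll":0,"gripper":50},{"translation":[0,200,0],"roll":0,"gripper":50}]' >/dev/null
python3 -m creep '[{"translation":[0,0,0],"roll":0,"gripper":50},{"translation":[0,0,0],"roll":0,"gripper":50}]' >/dev/null
python3 -c "
from h import *
look('orange',.041,'d');print();look('orange',0)
go(.5952,-.2443,.245,-16.8)"
```

```text
time: 20.85
position: [0.6316, 0.0759, 0.1334]
tool_rot: [1.0, 0.017, -0.0, -0.0]
ft_force: [0.2, 0.3, -1.2]
grip_width: 0.0215
grip_force: 39.8
orange [0.6366 0.0759 0.0054] deg 0.3 res [-0.25  0.15  0.12 -0.09  0.42 -0.09] px [205. 143.] 310 231 t/s [0.637 0.075] [0.636 0.077]

orange [ 0.6051 -0.3724  0.2516] deg 14.4 res [-0.08  0.45 -0.03  0.27  0.45 -0.04] px [385. 155.] 397 292 t/s [ 0.606 -0.373] [ 0.604 -0.372]
orange [ 0.58   -0.2156 -0.3219] deg -18.4 res [-0.97 -0.5   0.38 -1.24  0.35  0.26] px [324. 167.] 152 242 t/s [ 0.579 -0.218] [ 0.582 -0.212]
t 22.47 pos [ 0.6384 -0.1224  0.2485] yaw 2.07 tilt [-0.    -0.001 -1.   ] grip 0.0503 0.0 F [-0.7  0.1 -0.1] q6 1.17
  roll 18.87 shift now [-47.5 120.2   3.5] after roll [ -6.1 129.1   3.5]
```

```bash

python3 -m creep '[{"translation":[-40,0,0],"roll":0,"gripper":50},{"translation":[-80,0,0],"roll":0,"gripper":50},{"translation":[-120,0,0],"roll":0,"gripper":50},{"translation":[-160,0,0],"roll":0,"gripper":50},{"translation":[-160,0,0],"roll":0,"gripper":50}]' >/dev/null
python3 - <<'E'
from h import *
look('orange',.041,'e');print();look('orange',0)
a=cv2.imread("pics/e_top.png"); s=cv2.imread("pics/e_scene.png")
cv2.imwrite("pics/e.png",np.hstack([cv2.resize(a[95:275,170:410],(400,300),interpolation=2),cv2.resize(s[150:300,180:380],(400,300),interpolation=2)]))
go(.58,-.2156,.245,-18.4)
E
```

```text
orange [0.6323 0.0753 0.0372] deg 2.1 res [-0.13  0.57 -0.06  0.36  0.7   0.01] px [205. 144.] 346 265 t/s [0.634 0.075] [0.63  0.076]
orange [ 0.6025 -0.2199 -0.2031] deg -11.6 res [ 1.41  1.71 -1.25  2.6   0.42 -1.03] px [326. 153.] 112 242 t/s [ 0.607 -0.217] [ 0.596 -0.224]

orange [ 0.6051 -0.3724  0.2519] deg 14.4 res [-0.07  0.43 -0.03  0.27  0.43 -0.03] px [385. 155.] 399 291 t/s [ 0.606 -0.373] [ 0.604 -0.372]
t 23.08 pos [ 0.4804 -0.1293  0.2494] yaw 2.05 tilt [ 0.003  0.001 -1.   ] grip 0.0503 0.0 F [ 0.6  0.2 -0.9] q6 1.05
  roll 20.45 shift now [96.4 89.8  4.8] after roll [121.7  50.4   4.8]
```

View pics/e.png

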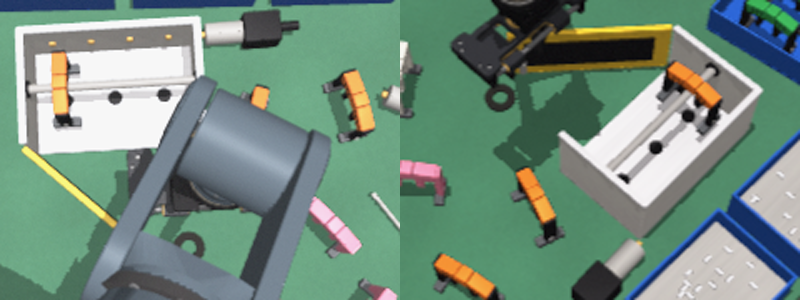

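The hung handle sits squarely on the bar (top crop (62,88)). The second orange handle was knocked towards the booth (scene crop (538,195)), and the arm hides it from the top camera. I move the arm left and measure again.

```bash

python3 -m creep '[{"translation":[0,-40,0],"roll":0,"gripper":50},{"translation":[0,-80,0],"roll":0,"gripper":50},{"translation":[0,-120,0],"roll":0,"gripper":50},{"translation":[0,-160,0],"roll":0,"gripper":50},{"translation":[0,-200,0],"roll":0,"gripper":50}]' >/dev/null
python3 - <<'E'
from h import *
look('orange',0)
go(.58,-.2156,.245,-18.4)
E
```

```text
orange [ 0.6051 -0.3724  0.2519] deg 14.4 res [-0.07  0.43 -0.03  0.27  0.43 -0.03] px [385. 155.] 399 291 t/s [ 0.606 -0.373] [ 0.604 -0.372]
orange [ 0.5843 -0.2137 -0.2949] deg -16.9 res [-0.3   0.64  0.02  0.25  0.85 -0.04] px [322. 165.] 341 242 t/s [ 0.586 -0.214] [ 0.582 -0.212]
t 23.6 pos [0.4725 0.0762 0.2488] yaw 2.47 tilt [ 0.001 -0.002 -1.   ] grip 0.0498 0.0 F [-0.5 -0.   0.6] q6 1.45
  roll 20.87 shift now [ 94.8 296.2   3.4] after roll [194.1 243.    3.4]
```

```bash

python3 -m creep '[{"translation":[0,0,0],"roll":7,"gripper":50},{"translation":[0,0,0],"roll":14,"gripper":50},{"translation":[0,0,0],"roll":19.4,"gripper":50}]' >/dev/null
python3 -m creep '[{"translation":[24,30,0],"roll":0,"gripper":50},{"translation":[48,60,0],"roll":0,"gripper":50},{"translation":[72,90,0],"roll":0,"gripper":50},{"translation":[96,120,0],"roll":0,"gripper":50},{"translation":[120,150,0],"roll":0,"gripper":50}]' >/dev/null
python3 -m creep '[{"translation":[24,30,0],"roll":0,"gripper":50},{"translation":[48,60,0],"roll":0,"gripper":50},{"translation":[72,95,0],"roll":0,"gripper":50},{"translation":[72,95,0],"roll":0,"gripper":50},{"translation":[72,95,0],"roll":0,"gripper":50}]' >/dev/null
python3 -m creep '[{"translation":[0,0,0],"roll":0,"gripper":50},{"translation":[0,0,0],"roll":0,"gripper":50}]' >/dev/null
python3 -c "
from h import *
go(.5843,-.2137,.09,-16.9)"
```

```text
t 24.85 pos [ 0.5815 -0.2199  0.2483] yaw -17.37 tilt [-0.001 -0.001 -1.   ] grip 0.0501 0.0 F [ 0.1 -1.1 -0.3] q6 1.33
  roll -0.47 shift now [  1.   -6.6 158.3] after roll [  1.   -6.6 158.3]
```

```bash

python3 -m creep '[{"translation":[1,-6,38],"roll":-0.4,"gripper":50},{"translation":[1,-6,76],"roll":-0.4,"gripper":50},{"translation":[1,-6,114],"roll":-0.4,"gripper":50},{"translation":[1,-6,142],"roll":-0.4,"gripper":50},{"translation":[1,-6,150],"roll":-0.4,"gripper":50}]' >/dev/null
python3 -m creep '[{"translation":[0,0,5],"roll":0,"gripper":50},{"translation":[0,0,8],"roll":0,"gripper":50},{"translation":[0,0,8],"roll":0,"gripper":50}]'
python3 -m creep '[{"translation":[0,0,0],"roll":0,"gripper":15},{"translation":[0,0,0],"roll":0,"gripper":15},{"translation":[0,0,0],"roll":0,"gripper":15},{"translation":[0,0,0],"roll":0,"gripper":15},{"translation":[0,0,0],"roll":0,"gripper":15}]' 40 >/dev/null
python3 -m creep '[{"translation":[0,0,0],"roll":0,"gripper":15},{"translation":[0,0,0],"roll":0,"gripper":15},{"translation":[0,0,0],"roll":0,"gripper":15}]' 40
python3 -m creep '[{"translation":[0,0,-20],"roll":0,"gripper":15},{"translation":[0,0,-45],"roll":0,"gripper":15},{"translation":[0,0,-75],"roll":0,"gripper":15},{"translation":[0,0,-110],"roll":0,"gripper":15},{"translation":[0,0,-145],"roll":0,"gripper":15}]' >/dev/null
python3 -m creep '[{"translation":[0,0,-15],"roll":0,"gripper":15},{"translation":[0,0,-15],"roll":0,"gripper":15},{"translation":[0,0,-15],"roll":0,"gripper":15}]' >/dev/null
python3 -c "
from h import *
go(.6337,0,.25,2)"
```

```text
time: 25.52
position: [0.5854, -0.2155, 0.0919]
tool_rot: [0.989, -0.148, 0.001, 0.0]
ft_force: [1.1, 0.6, -0.2]
grip_width: 0.0501
grip_force: 0.0
time: 26.18
position: [0.5845, -0.2155, 0.0909]
tool_rot: [0.989, -0.148, 0.0, 0.0]
ft_force: [-0.7, -0.2, 3.7]
grip_width: 0.0217
grip_force: 39.8
t 26.85 pos [ 0.5842 -0.2155  0.2507] yaw -17.03 tilt [ 0.001  0.    -1.   ] grip 0.0216 39.8 F [-0.7  0.5 -0.9] q6 1.34
  roll -19.03 shift now [ -15.7 -220.5    0.6] after roll [  57.  -213.6    0.6]
```

```bash

python3 -m creep '[{"translation":[0,0,0],"roll":-5,"gripper":15},{"translation":[0,0,0],"roll":-10,"gripper":15},{"translation":[0,0,0],"roll":-15,"gripper":15},{"translation":[0,0,0],"roll":-19,"gripper":15}]' >/dev/null
python3 -m creep '[{"translation":[4,-15,0],"roll":0,"gripper":15},{"translation":[10,-40,0],"roll":0,"gripper":15},{"translation":[17,-66,0],"roll":0,"gripper":15},{"translation":[24,-92,0],"roll":0,"gripper":15},{"translation":[31,-118,0],"roll":0,"gripper":15}]' >/dev/null
python3 -m creep '[{"translation":[7,-26,0],"roll":0,"gripper":15},{"translation":[14,-52,0],"roll":0,"gripper":15},{"translation":[20,-76,0],"roll":0,"gripper":15},{"translation":[25,-95,0],"roll":0,"gripper":15},{"translation":[25,-95,0],"roll":0,"gripper":15}]' >/dev/null
python3 -m creep '[{"translation":[0,0,0],"roll":0,"gripper":15},{"translation":[0,0,0],"roll":0,"gripper":15},{"translation":[0,0,0],"roll":0,"gripper":15}]' >/dev/null
python3 -c "
from h import *
go(.634,0,.158,2)"
```

```text
t 28.27 pos [ 0.6323 -0.0013  0.2496] yaw 1.89 tilt [-0.002 -0.    -1.   ] grip 0.0215 39.8 F [ 0.   1.1 -1.2] q6 1.36
  roll -0.11 shift now [ 1.9 -1.2 91.6] after roll [ 1.9 -1.2 91.6]
```

```bash

python3 -m creep '[{"translation":[2,-1,25],"roll":0,"gripper":15},{"translation":[2,-1,50],"roll":0,"gripper":15},{"translation":[2,-1,70],"roll":0,"gripper":15},{"translation":[2,-1,88],"roll":0,"gripper":15},{"translation":[2,-1,88],"roll":0,"gripper":15}]'
python3 -m creep '[{"translation":[0,0,4],"roll":0,"gripper":15},{"translation":[0,0,8],"roll":0,"gripper":15},{"translation":[0,0,12],"roll":0,"gripper":15},{"translation":[0,0,12],"roll":0,"gripper":15}]'
python3 -m creep '[{"translation":[0,0,4],"roll":0,"gripper":15},{"translation":[0,0,8],"roll":0,"gripper":15},{"translation":[0,0,12],"roll":0,"gripper":15},{"translation":[0,0,15],"roll":0,"gripper":15},{"translation":[0,0,15],"roll":0,"gripper":15}]'
python3 -c "
from h import *
go(.634,0,.133,2)"
```

```text
time: 28.68
position: [0.6318, -0.0005, 0.1583]
tool_rot: [1.0, 0.016, -0.004, -0.001]
ft_force: [-0.4, -0.0, -2.6]
grip_width: 0.0218
grip_force: 39.8
time: 29.02
position: [0.6351, 0.0001, 0.1508]
tool_rot: [1.0, 0.017, 0.0, 0.0]
ft_force: [-0.2, 0.3, -0.4]
grip_width: 0.0216
grip_force: 39.8
time: 29.43
position: [0.6343, 0.0005, 0.1347]
tool_rot: [1.0, 0.017, -0.001, -0.0]
ft_force: [0.3, 0.9, -1.4]
grip_width: 0.0218
grip_force: 39.8
t 29.43 pos [6.343e-01 5.000e-04 1.347e-01] yaw 1.97 tilt [-0.002 -0.    -1.   ] grip 0.0218 39.8 F [ 0.3  0.9 -1.4] q6 1.36
  roll -0.03 shift now [-0.3  0.5  1.7] after roll [-0.3  0.5  1.7]
```

```bash

python3 -m creep '[{"translation":[0,0,2],"roll":0,"gripper":15},{"translation":[0,0,2],"roll":0,"gripper":15},{"translation":[0,0,2],"roll":0,"gripper":15}]'
python3 -m creep '[{"translation":[0,0,0],"roll":0,"gripper":45},{"translation":[0,0,0],"roll":0,"gripper":45},{"translation":[0,0,0],"roll":0,"gripper":45},{"translation":[0,0,0],"roll":0,"gripper":45},{"translation":[0,0,0],"roll":0,"gripper":45}]' >/dev/null
python3 -m creep '[{"translation":[0,0,-15],"roll":0,"gripper":50},{"translation":[0,0,-35],"roll":0,"gripper":50},{"translation":[0,0,-60],"roll":0,"gripper":50},{"translation":[0,0,-90],"roll":0,"gripper":50},{"translation":[0,0,-115],"roll":0,"gripper":50}]' >/dev/null
python3 -m creep '[{"translation":[0,0,0],"roll":0,"gripper":50},{"translation":[0,0,0],"roll":0,"gripper":50}]' >/dev/null
python3 -c "
from h import *
look('orange',0)
go(.6051,-.3724,.25,14.4)"
```

```text
time: 29.68
position: [0.6349, 0.0004, 0.1335]
tool_rot: [1.0, 0.017, -0.0, -0.0]
ft_force: [-0.8, 0.3, -1.1]
grip_width: 0.0218
grip_force: 39.8
orange [ 0.605  -0.3724  0.2521] deg 14.4 res [-0.06  0.46 -0.03  0.29  0.45 -0.03] px [385. 155.] 397 293 t/s [ 0.606 -0.373] [ 0.603 -0.372]
t 30.78 pos [6.341e-01 5.000e-04 2.477e-01] yaw 1.97 tilt [-0.002 -0.    -1.   ] grip 0.0495 0.0 F [ 0.2 -0.2 -0.9] q6 1.36
  roll -12.43 shift now [-41.8 371.7  -2.3] after roll [-120.8  354.    -2.3]
```

```bash

python3 -m creep '[{"translation":[0,0,0],"roll":-7,"gripper":50},{"translation":[0,0,0],"roll":-12.4,"gripper":50}]' >/dev/null
python3 -m creep '[{"translation":[-12,35,0],"roll":0,"gripper":50},{"translation":[-24,70,0],"roll":0,"gripper":50},{"translation":[-36,105,0],"roll":0,"gripper":50},{"translation":[-48,140,0],"roll":0,"gripper":50},{"translation":[-60,175,0],"roll":0,"gripper":50}]' >/dev/null
python3 -m creep '[{"translation":[-12,35,0],"roll":0,"gripper":50},{"translation":[-24,70,0],"roll":0,"gripper":50},{"translation":[-36,105,0],"roll":0,"gripper":50},{"translation":[-48,140,0],"roll":0,"gripper":50},{"translation":[-60,177,0],"roll":0,"gripper":50}]' >/dev/null
python3 -m creep '[{"translation":[0,0,0],"roll":0,"gripper":50},{"translation":[0,0,0],"roll":0,"gripper":50},{"translation":[0,0,0],"roll":0,"gripper":50}]' >/dev/null
python3 -c "
from h import *
go(.605,-.3724,.09,14.4)"
```

```text
t 32.03 pos [ 0.6051 -0.3697  0.2464] yaw 14.32 tilt [-0.002 -0.004 -1.   ] grip 0.0499 0.0 F [-0.4  0.8  0.2] q6 0.61
  roll -0.08 shift now [ -0.4   3.2 156.4] after roll [ -0.4   3.2 156.4]
```

```bash

python3 -m creep '[{"translation":[0,3,38],"roll":0,"gripper":50},{"translation":[0,3,76],"roll":0,"gripper":50},{"translation":[0,3,114],"roll":0,"gripper":50},{"translation":[0,3,142],"roll":0,"gripper":50},{"translation":[0,3,150],"roll":0,"gripper":50}]' >/dev/null
python3 -m creep '[{"translation":[0,0,4],"roll":0,"gripper":50},{"translation":[0,0,6],"roll":0,"gripper":50},{"translation":[0,0,6],"roll":0,"gripper":50}]'
python3 -m creep '[{"translation":[0,0,0],"roll":0,"gripper":15},{"translation":[0,0,0],"roll":0,"gripper":15},{"translation":[0,0,0],"roll":0,"gripper":15},{"translation":[0,0,0],"roll":0,"gripper":15},{"translation":[0,0,0],"roll":0,"gripper":15}]' 40 >/dev/null
python3 -m creep '[{"translation":[0,0,0],"roll":0,"gripper":15},{"translation":[0,0,0],"roll":0,"gripper":15},{"translation":[0,0,0],"roll":0,"gripper":15}]' 40
python3 -m creep '[{"translation":[0,0,-20],"roll":0,"gripper":15},{"translation":[0,0,-45],"roll":0,"gripper":15},{"translation":[0,0,-75],"roll":0,"gripper":15},{"translation":[0,0,-110],"roll":0,"gripper":15},{"translation":[0,0,-145],"roll":0,"gripper":15}]' >/dev/null
python3 -m creep '[{"translation":[0,0,-15],"roll":0,"gripper":15},{"translation":[0,0,-15],"roll":0,"gripper":15},{"translation":[0,0,-15],"roll":0,"gripper":15}]' >/dev/null
python3 -c "
from h import *
look('orange',.041)
go(.6366,-.075,.25,2)"
```

```text
time: 32.7
position: [0.608, -0.3734, 0.0943]
tool_rot: [0.992, 0.126, 0.001, 0.001]
ft_force: [1.5, -0.4, -0.1]
grip_width: 0.0503
grip_force: 0.0
time: 33.37
position: [0.6068, -0.3734, 0.093]
tool_rot: [0.992, 0.125, 0.0, 0.0]
ft_force: [-0.5, 1.1, 3.3]
grip_width: 0.0218
grip_force: 39.9
orange [ 6.344e-01 -4.000e-04  2.840e-02] deg 1.6 res [0.1  0.56 0.14 0.44 0.59 0.03] px [236. 143.] 328 262 t/s [ 0.636 -0.   ] [0.632 0.   ]
orange [0.6324 0.0753 0.036 ] deg 2.1 res [-0.13  0.59 -0.06  0.38  0.71  0.02] px [205. 144.] 345 265 t/s [0.634 0.075] [0.63  0.076]
t 34.13 pos [ 0.6055 -0.3723  0.2497] yaw 14.36 tilt [-0.003 -0.004 -1.   ] grip 0.0211 39.8 F [-0.1 -0.6 -1.1] q6 0.61
  roll 12.36 shift now [ 103.9 -280.3    0.6] after roll [  41.5 -296.1    0.6]
```

```bash

python3 -m creep '[{"translation":[0,0,0],"roll":5,"gripper":15},{"translation":[0,0,0],"roll":10,"gripper":15},{"translation":[0,0,0],"roll":12.4,"gripper":15}]' >/dev/null
python3 -m creep '[{"translation":[3,-15,0],"roll":0,"gripper":15},{"translation":[7,-43,0],"roll":0,"gripper":15},{"translation":[11,-73,0],"roll":0,"gripper":15},{"translation":[15,-103,0],"roll":0,"gripper":15},{"translation":[19,-133,0],"roll":0,"gripper":15}]' >/dev/null
python3 -m creep '[{"translation":[4,-30,0],"roll":0,"gripper":15},{"translation":[8,-60,0],"roll":0,"gripper":15},{"translation":[12,-90,0],"roll":0,"gripper":15},{"translation":[16,-120,0],"roll":0,"gripper":15},{"translation":[20,-145,0],"roll":0,"gripper":15}]' >/dev/null
python3 -m creep '[{"translation":[4,-18,0],"roll":0,"gripper":15},{"translation":[4,-18,0],"roll":0,"gripper":15},{"translation":[4,-18,0],"roll":0,"gripper":15},{"translation":[4,-18,0],"roll":0,"gripper":15}]' >/dev/null
python3 -c "
from h import *
go(.638,-.075,.160,2)"
```

```text
t 35.55 pos [ 0.6388 -0.0756  0.2514] yaw 2.04 tilt [-0.002 -0.    -1.   ] grip 0.022 39.8 F [-0.3 -0.5 -0.9] q6 1.24
  roll 0.04 shift now [-0.6 -0.6 91.4] after roll [-0.6 -0.6 91.4]
```

```bash

python3 -m creep '[{"translation":[-0.5,-0.5,25],"roll":0,"gripper":15},{"translation":[-0.5,-0.5,50],"roll":0,"gripper":15},{"translation":[-0.5,-0.5,70],"roll":0,"gripper":15},{"translation":[-0.5,-0.5,88],"roll":0,"gripper":15},{"translation":[-0.5,-0.5,88],"roll":0,"gripper":15}]'
python3 -m creep '[{"translation":[0,0,4],"roll":0,"gripper":15},{"translation":[0,0,8],"roll":0,"gripper":15},{"translation":[0,0,12],"roll":0,"gripper":15},{"translation":[0,0,12],"roll":0,"gripper":15}]'
python3 -m creep '[{"translation":[0,0,4],"roll":0,"gripper":15},{"translation":[0,0,8],"roll":0,"gripper":15},{"translation":[0,0,12],"roll":0,"gripper":15},{"translation":[0,0,15],"roll":0,"gripper":15},{"translation":[0,0,15],"roll":0,"gripper":15}]'
python3 -c "
from h import *
go(.638,-.075,.1345,2)"
```

```text
time: 35.97
position: [0.6358, -0.0761, 0.1599]
tool_rot: [1.0, 0.016, -0.005, -0.001]
ft_force: [-0.9, 0.2, -1.9]
grip_width: 0.0219
grip_force: 39.9
time: 36.3
position: [0.6392, -0.0758, 0.1528]
tool_rot: [1.0, 0.017, 0.0, 0.0]
ft_force: [0.4, -0.1, -1.6]
grip_width: 0.0219
grip_force: 39.9
time: 36.72
position: [0.6385, -0.0753, 0.1367]
tool_rot: [1.0, 0.017, -0.001, -0.0]
ft_force: [-1.0, -0.3, -1.0]
grip_width: 0.0216
grip_force: 39.9
t 36.72 pos [ 0.6385 -0.0753  0.1367] yaw 1.98 tilt [-0.002 -0.001 -1.   ] grip 0.0216 39.9 F [-1.  -0.3 -1. ] q6 1.25
  roll -0.02 shift now [-0.5 -0.3  2.2] after roll [-0.5 -0.3  2.2]
```

```bash

python3 -m creep '[{"translation":[0,0,2],"roll":0,"gripper":15},{"translation":[0,0,2],"roll":0,"gripper":15},{"translation":[0,0,2],"roll":0,"gripper":15}]'
python3 -m creep '[{"translation":[0,0,0],"roll":0,"gripper":45},{"translation":[0,0,0],"roll":0,"gripper":45},{"translation":[0,0,0],"roll":0,"gripper":45},{"translation":[0,0,0],"roll":0,"gripper":45},{"translation":[0,0,0],"roll":0,"gripper":45}]' >/dev/null
python3 -m creep '[{"translation":[0,0,-15],"roll":0,"gripper":50},{"translation":[0,0,-35],"roll":0,"gripper":50},{"translation":[0,0,-60],"roll":0,"gripper":50},{"translation":[0,0,-90],"roll":0,"gripper":50},{"translation":[0,0,-115],"roll":0,"gripper":50}]' >/dev/null
python3 -m creep '[{"translation":[-40,0,0],"roll":0,"gripper":0},{"translation":[-80,0,0],"roll":0,"gripper":0},{"translation":[-120,0,0],"roll":0,"gripper":0},{"translation":[-150,0,0],"roll":0,"gripper":0},{"translation":[-150,0,0],"roll":0,"gripper":0}]' >/dev/null
python3 -m creep '[{"translation":[-15,-20,0],"roll":0,"gripper":0},{"translation":[-30,-40,0],"roll":0,"gripper":0},{"translation":[-50,-70,0],"roll":0,"gripper":0},{"translation":[-80,-105,0],"roll":0,"gripper":0},{"translation":[-80,-105,0],"roll":0,"gripper":0}]' >/dev/null
python3 - <<'E'
from h import *
look('orange',.041,'f')
a=cv2.imread("pics/f_top.png"); s=cv2.imread("pics/f_scene.png")
cv2.imwrite("pics/f.png",np.hstack([cv2.resize(a[95:275,170:410],(400,300),interpolation=2),cv2.resize(s[150:300,180:380],(400,300),interpolation=2)]))
go(.40,.03,.25,2)
E
```

```text
time: 36.97
position: [0.6391, -0.0755, 0.1355]
tool_rot: [1.0, 0.017, -0.0, -0.0]
ft_force: [-0.6, 0.5, -0.7]
grip_width: 0.0215
grip_force: 39.9
orange [ 0.6387 -0.0758  0.0299] deg 1.7 res [-0.04  0.44  0.    0.32  0.45 -0.07] px [267. 141.] 321 265 t/s [ 0.64  -0.076] [ 0.637 -0.075]
orange [ 6.344e-01 -2.000e-04  8.700e-03] deg 0.5 res [0.01 0.56 0.34 0.45 0.53 0.18] px [236. 143.] 328 264 t/s [ 0.636 -0.   ] [0.632 0.   ]
orange [0.6323 0.0753 0.0373] deg 2.1 res [-0.14  0.57 -0.06  0.35  0.71 -0.  ] px [205. 144.] 346 266 t/s [0.634 0.075] [0.63  0.076]
t 38.73 pos [0.4046 0.0227 0.2508] yaw 2.12 tilt [ 0.  0. -1.] grip 0.0004 0.0 F [ 1.2 -0.8  0.8] q6 1.31
  roll 0.12 shift now [-4.3 -7.4  0.8] after roll [-4.3 -7.4  0.8]
```

View pics/f.png

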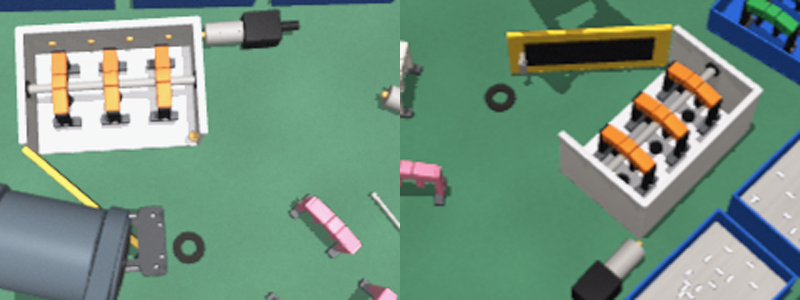

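All three orange handles hang squarely on the bar (top crop (60,88), (112,85), (163,82)). Now the door.

```bash

python3 -m creep '[{"translation":[-4,-8,38],"roll":0,"gripper":0},{"translation":[-4,-8,76],"roll":0,"gripper":0},{"translation":[-4,-8,114],"roll":0,"gripper":0},{"translation":[-4,-8,145],"roll":0,"gripper":0},{"translation":[-4,-8,150],"roll":0,"gripper":0}]' >/dev/null
python3 -m creep '[{"translation":[6,4,0],"roll":0,"gripper":0},{"translation":[13,8,0],"roll":0,"gripper":0},{"translation":[20,13,0],"roll":0,"gripper":0},{"translation":[26,17,0],"roll":0,"gripper":0},{"translation":[33,21,0],"roll":0,"gripper":0}]'
python3 -m creep '[{"translation":[6,4,0],"roll":0,"gripper":0},{"translation":[13,8,0],"roll":0,"gripper":0},{"translation":[20,13,0],"roll":0,"gripper":0},{"translation":[26,17,0],"roll":0,"gripper":0},{"translation":[33,21,0],"roll":0,"gripper":0}]'
python3 -m creep '[{"translation":[6,4,0],"roll":0,"gripper":0},{"translation":[12,8,0],"roll":0,"gripper":0},{"translation":[18,12,0],"roll":0,"gripper":0},{"translation":[24,16,0],"roll":0,"gripper":0},{"translation":[30,20,0],"roll":0,"gripper":0}]'
python3 -c "
from h import *
go(.53,-.06,.1,2)"
```

```text
time: 39.57
position: [0.437, 0.0086, 0.1021]
tool_rot: [1.0, 0.017, 0.002, 0.001]
ft_force: [-1.2, -0.5, 0.8]
grip_width: 0.0001
grip_force: 0.4
time: 39.98
position: [0.4692, -0.0106, 0.1006]
tool_rot: [1.0, 0.017, -0.0, -0.0]
ft_force: [-1.4, 0.6, -0.0]
grip_width: 0.0006
grip_force: 0.3
time: 40.4
position: [0.4998, -0.0296, 0.1004]
tool_rot: [1.0, 0.017, -0.0, -0.0]
ft_force: [-0.6, 0.3, 0.4]
grip_width: 0.0004
grip_force: 0.3
t 40.4 pos [ 0.4998 -0.0296  0.1004] yaw 1.97 tilt [-0. -0. -1.] grip 0.0004 0.3 F [-0.6  0.3  0.4] q6 1.25
  roll -0.03 shift now [29.1 31.4  0.4] after roll [29.1 31.4  0.4]
```

```bash

python3 -m creep '[{"translation":[4,9,0],"roll":0,"gripper":0},{"translation":[8,18,0],"roll":0,"gripper":0},{"translation":[12,27,0],"roll":0,"gripper":0},{"translation":[16,36,0],"roll":0,"gripper":0},{"translation":[20,44,0],"roll":0,"gripper":0}]'
python3 -m creep '[{"translation":[4,0,0],"roll":0,"gripper":0},{"translation":[8,0,0],"roll":0,"gripper":0},{"translation":[12,0,0],"roll":0,"gripper":0},{"translation":[15,0,0],"roll":0,"gripper":0}]'
python3 -m creep '[{"translation":[2,0,0],"roll":0,"gripper":0},{"translation":[4,0,0],"roll":0,"gripper":0},{"translation":[4,0,0],"roll":0,"gripper":0}]'
python3 -c "
from h import *
I=viewer.camera('top'); cv2.imwrite('pics/g.png',cv2.resize(I[95:275,150:390],(800,600),interpolation=2))
go(.53,-.06,.1,2)"
```

```text
time: 40.82
position: [0.5157, -0.0712, 0.0994]
tool_rot: [1.0, 0.017, -0.006, -0.003]
ft_force: [-11.5, 7.0, 0.6]
grip_width: 0.0003
grip_force: 4.9
time: 41.15
position: [0.5292, -0.0726, 0.0998]
tool_rot: [1.0, 0.019, -0.008, -0.0]
ft_force: [-21.0, -9.5, 11.1]
grip_width: 0.0007
grip_force: 10.5
time: 41.4
position: [0.5291, -0.0725, 0.0999]
tool_rot: [1.0, 0.019, -0.012, -0.001]
ft_force: [-24.0, -9.8, 13.0]
grip_width: 0.0007
grip_force: 11.8
t 41.45 pos [ 0.529  -0.0725  0.0999] yaw 2.17 tilt [-0.024 -0.002 -1.   ] grip 0.0003 11.8 F [-23.2  -9.5  12.8] q6 1.2
  roll 0.17 shift now [  1.4 -12.5  -0.2] after roll [  1.4 -12.5  -0.2]
```

View pics/g.png

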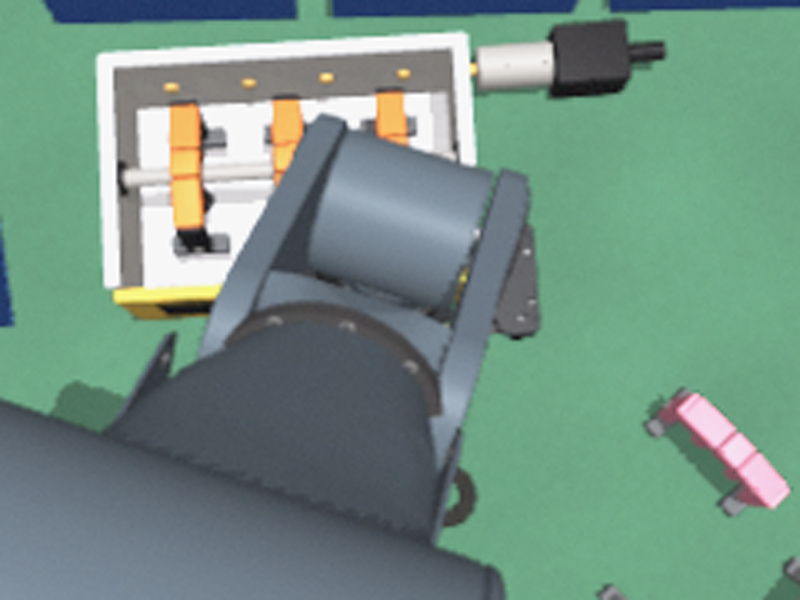

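The door looks flush (yellow edge at (165,297)) and it resists firmly. I back off and check it from clear of the view.

```bash

python3 -m creep '[{"translation":[-10,0,0],"roll":0,"gripper":0},{"translation":[-30,0,0],"roll":0,"gripper":0},{"translation":[-60,0,0],"roll":0,"gripper":0},{"translation":[-80,0,-20],"roll":0,"gripper":0},{"translation":[-80,0,-60],"roll":0,"gripper":0}]' >/dev/null
python3 -m creep '[{"translation":[0,0,-35],"roll":0,"gripper":40},{"translation":[0,-30,-70],"roll":0,"gripper":40},{"translation":[0,-70,-90],"roll":0,"gripper":40},{"translation":[0,-110,-90],"roll":0,"gripper":40},{"translation":[0,-150,-90],"roll":0,"gripper":40}]' >/dev/null
python3 -m creep '[{"translation":[0,-40,0],"roll":0,"gripper":40},{"translation":[-5,-80,0],"roll":0,"gripper":40},{"translation":[-10,-120,0],"roll":0,"gripper":40},{"translation":[-15,-160,0],"roll":0,"gripper":40},{"translation":[-15,-160,0],"roll":0,"gripper":40}]' >/dev/null
python3 - <<'E'
from h import *
look('orange',.041,'i')
a=cv2.imread("pics/i_top.png"); s=cv2.imread("pics/i_scene.png")
cv2.imwrite("pics/i.png",np.hstack([cv2.resize(a[95:275,70:310],(400,300),interpolation=2),cv2.resize(s[95:290,180:440],(400,300),interpolation=2)]))
for n in("top","scene"):
    im=cv2.imread(f"pics/i_{n}.png")
    for b in blobs(n,"red",15,im): print(n,b,ray(n,*b[0],.08))
    h=cv2.cvtColor(im,cv2.COLOR_BGR2HSV); 
go(.407,.333,.2,0)
E
```

```text
orange [ 0.6387 -0.0758  0.0299] deg 1.7 res [-0.04  0.44  0.    0.32  0.45 -0.07] px [267. 141.] 321 265 t/s [ 0.64  -0.076] [ 0.637 -0.075]
top (array([105.66666667, 245.70833333]), array([ 0.8237892 , -0.56689626], dtype=float32), 24) [0.39072253 0.3298201  0.08      ]
scene (array([328.23863636, 113.65909091]), array([0.86620826, 0.49968335], dtype=float32), 88) [0.41123274 0.3333598  0.08      ]
t 42.8 pos [0.435  0.2331 0.251 ] yaw 2.21 tilt [ 0.003 -0.    -1.   ] grip 0.0399 0.0 F [ 0.2 -0.8 -0.5] q6 1.8
  roll 2.21 shift now [ -24.2 -100.9   50.9] after roll [-28.1 -99.8  50.9]
```

View pics/i.png

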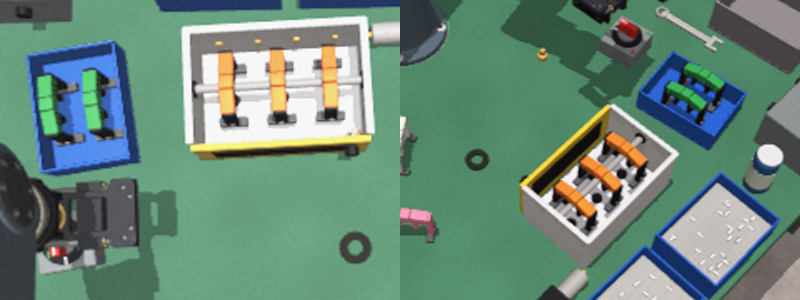

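```bash
python3 - <<'E'
from h import *
# dial
L=np.array([(x,y,z) for x in(-.022,.022) for y in(-.007,.007) for z in(.06,.089)])
B={}
for n in("top","scene"):
    bs=blobs(n,"red",60,cv2.imread(f"pics/{n}0.png")); B[n]=bs[0]; print(n,len(bs),bs[0])
for use in(("top",),("scene",),("top","scene")):
    def f(p):
        r=[]
        for n in use:
            b=B[n]; m=cv2.moments(cv2.convexHull(pix(n,xf(p,L)).astype(np.float32)))
            th=.5*np.arctan2(2*m["mu11"],m["mu20"]-m["mu02"])
            r+=[m["m10"]/m["m00"]-b[0][0],m["m01"]/m["m00"]-b[0][1],8*np.sin(th-np.arctan2(b[1][1],b[1][0]))]
        return np.array(r)
    s=least_squares(f,[.408,.333,.1],diff_step=1e-3); print(use,s.x.round(4),np.degrees(s.x[2]).round(1),f(s.x).round(2))
# door: yellow pixels in top, back-projected at z=.122
h=cv2.cvtColor(cv2.imread("pics/i_top.png"),cv2.COLOR_BGR2HSV); m=cv2.inRange(h,np.array((23,150,150)),np.array((32,255,255))); m[:,:170]=0;m[:150]=0;m[:,310:]=0;m[215:]=0
for u in range(190,295,10):
    v=np.flatnonzero(m[:,u])
    if len(v): print(u,v.min(),v.max(),ray("top",u,v.min()-.5,.122)[:2].round(4))
print(pix("top",xf((.6338,-.0007,.035),[(-.085,.12,.122),(-.085,-.129,.122)])))
E
```

```text
top 1 (array([103.72932331, 238.2481203 ]), array([0.28301677, 0.959115  ], dtype=float32), 133)
scene 1 (array([328.27272727, 113.57954545]), array([0.8668647 , 0.49854344], dtype=float32), 88)
('top',) [0.4092 0.3371 0.2738] 15.7 [ 0. -0.  0.]
('scene',) [0.4085 0.3374 0.2389] 13.7 [ 0. -0. -0.]
('top', 'scene') [0.409  0.3371 0.2586] 14.8 [-0.02  0.07  0.14  0.05  0.12 -0.16]
190 185 185 [0.5343 0.112 ]
210 184 184 [0.5358 0.0638]
220 183 183 [0.5377 0.0397]
230 183 183 [0.5373 0.0157]
240 182 182 [ 0.5393 -0.0084]
260 181 181 [ 0.5408 -0.0564]
280 180 180 [ 0.5423 -0.1044]
[[188.22984707 180.25624528]
 [291.63460526 174.69442237]]
```

The door is shut: its edge has the same slope as the booth front, within about 0.005 rad. For the dial I take the grasp half a turn round, so that the last joint stays in range through the 57° turn.

```bash

python3 -m creep '[{"translation":[0,0,0],"roll":-7,"gripper":40},{"translation":[0,0,0],"roll":-14,"gripper":40},{"translation":[0,0,0],"roll":-21,"gripper":40},{"translation":[0,0,0],"roll":-28,"gripper":40},{"translation":[0,0,0],"roll":-35,"gripper":40}]' >/dev/null
python3 -m creep '[{"translation":[0,0,0],"roll":-7,"gripper":40},{"translation":[0,0,0],"roll":-14,"gripper":40},{"translation":[0,0,0],"roll":-21,"gripper":40},{"translation":[0,0,0],"roll":-28,"gripper":40},{"translation":[0,0,0],"roll":-35,"gripper":40}]' >/dev/null
python3 -m creep '[{"translation":[0,0,0],"roll":-7,"gripper":40},{"translation":[0,0,0],"roll":-14,"gripper":40},{"translation":[0,0,0],"roll":-21,"gripper":40},{"translation":[0,0,0],"roll":-28,"gripper":40},{"translation":[0,0,0],"roll":-35,"gripper":40}]' >/dev/null
python3 -m creep '[{"translation":[0,0,0],"roll":-7,"gripper":40},{"translation":[0,0,0],"roll":-14,"gripper":40},{"translation":[0,0,0],"roll":-21,"gripper":40},{"translation":[0,0,0],"roll":-28,"gripper":40},{"translation":[0,0,0],"roll":-35,"gripper":40}]' >/dev/null
python3 -m creep '[{"translation":[0,0,0],"roll":-7,"gripper":40},{"translation":[0,0,0],"roll":-14,"gripper":40},{"translation":[0,0,0],"roll":-21,"gripper":40},{"translation":[0,0,0],"roll":-28,"gripper":40},{"translation":[0,0,0],"roll":-35,"gripper":40}]' >/dev/null
python3 -m creep '[{"translation":[0,0,0],"roll":-7,"gripper":40},{"translation":[0,0,0],"roll":-14,"gripper":40},{"translation":[0,0,0],"roll":-17.5,"gripper":40},{"translation":[0,0,0],"roll":-17.5,"gripper":40}]' >/dev/null
python3 -c "
from h import *
go(.409,.337,.081,14.8)"
```

```text
t 45.22 pos [0.4357 0.2299 0.2508] yaw -165.64 tilt [-0.001 -0.    -1.   ] grip 0.0401 0.0 F [-0.5 -0.5  0.2] q6 -1.56
  roll -0.44 shift now [ -0.5 110.5 169.8] after roll [ -1.3 110.5 169.8]
```

```bash

python3 -m creep '[{"translation":[0,35,0],"roll":0,"gripper":40},{"translation":[0,70,0],"roll":0,"gripper":40},{"translation":[-1,110,0],"roll":0,"gripper":40},{"translation":[-1,110,0],"roll":0,"gripper":40},{"translation":[-1,110,0],"roll":0,"gripper":40}]' >/dev/null
python3 -m creep '[{"translation":[0,0,38],"roll":0,"gripper":40},{"translation":[0,0,76],"roll":0,"gripper":40},{"translation":[0,0,110],"roll":0,"gripper":40},{"translation":[0,0,130],"roll":0,"gripper":40},{"translation":[0,0,130],"roll":0,"gripper":40}]' >/dev/null
python3 -m creep '[{"translation":[0,0,0],"roll":0,"gripper":40},{"translation":[0,0,0],"roll":0,"gripper":40}]' >/dev/null
python3 -c "
from h import *
go(.409,.337,.081,14.8)"
```

```text
t 46.22 pos [0.4095 0.3378 0.1217] yaw -165.65 tilt [-0.002  0.    -1.   ] grip 0.0396 0.0 F [0.8 0.2 0.4] q6 -1.34
  roll -0.45 shift now [ 0.7 -0.7 40.7] after roll [ 0.7 -0.7 40.7]
```

```bash

python3 -m creep '[{"translation":[0.5,-0.5,15],"roll":-0.4,"gripper":40},{"translation":[0.5,-0.5,30],"roll":-0.4,"gripper":40},{"translation":[0.5,-0.5,39],"roll":-0.4,"gripper":40},{"translation":[0.5,-0.5,39],"roll":-0.4,"gripper":40}]' 
python3 -m creep '[{"translation":[0,0,0],"roll":0,"gripper":5},{"translation":[0,0,0],"roll":0,"gripper":5},{"translation":[0,0,0],"roll":0,"gripper":5},{"translation":[0,0,0],"roll":0,"gripper":5},{"translation":[0,0,0],"roll":0,"gripper":5}]' 35 >/dev/null
python3 -m creep '[{"translation":[0,0,0],"roll":0,"gripper":5},{"translation":[0,0,0],"roll":0,"gripper":5},{"translation":[0,0,0],"roll":0,"gripper":5}]' 35
python3 -c "
from h import *
go(.409,.337,.081,14.8)"
```

```text
time: 46.55
position: [0.4077, 0.3374, 0.0816]
tool_rot: [-0.129, 0.992, -0.0, -0.0]
ft_force: [-0.7, 0.0, 0.4]
grip_width: 0.0402
grip_force: 0.0
time: 47.22
position: [0.4075, 0.3387, 0.0822]
tool_rot: [-0.129, 0.992, 0.001, 0.0]
ft_force: [-3.1, 5.6, 5.9]
grip_width: 0.0147
grip_force: 34.3
t 47.22 pos [0.4075 0.3387 0.0822] yaw -165.23 tilt [-0.001  0.002 -1.   ] grip 0.0147 34.3 F [-3.1  5.6  5.9] q6 -1.35
  roll -0.03 shift now [-1.1 -2.   1.2] after roll [-1.1 -2.   1.2]
```

Gripped at 14.7 mm, as the 14 mm grip should read. Now I turn it clockwise.

```bash

python3 -m creep '[{"translation":[0,0,0],"roll":5,"gripper":5},{"translation":[0,0,0],"roll":10,"gripper":5},{"translation":[0,0,0],"roll":15,"gripper":5},{"translation":[0,0,0],"roll":20,"gripper":5},{"translation":[0,0,0],"roll":25,"gripper":5}]' 
python3 -m creep '[{"translation":[0,0,0],"roll":5,"gripper":5},{"translation":[0,0,0],"roll":10,"gripper":5},{"translation":[0,0,0],"roll":15,"gripper":5},{"translation":[0,0,0],"roll":20,"gripper":5},{"translation":[0,0,0],"roll":25,"gripper":5}]' 
python3 -m creep '[{"translation":[0,0,0],"roll":4,"gripper":5},{"translation":[0,0,0],"roll":8,"gripper":5},{"translation":[0,0,0],"roll":8,"gripper":5},{"translation":[0,0,0],"roll":8,"gripper":5}]' 
python3 -c "
from h import *
go(.409,.337,.081,14.8); print(telemetry.get_obs()['moment'])"
```

```text
time: 47.63
position: [0.407, 0.3384, 0.0822]
tool_rot: [0.09, 0.996, 0.0, -0.0]
ft_force: [-3.2, 5.1, 6.9]
grip_width: 0.014
grip_force: 35.0
time: 48.05
position: [0.407, 0.3383, 0.0822]
tool_rot: [0.303, 0.953, 0.0, -0.0]
ft_force: [-3.8, 3.7, 6.9]
grip_width: 0.0139
grip_force: 35.0
time: 48.38
position: [0.4069, 0.3382, 0.0822]
tool_rot: [0.367, 0.93, 0.0, -0.0]
ft_force: [-3.5, 3.3, 7.6]
grip_width: 0.0136
grip_force: 35.0
t 48.38 pos [0.4069 0.3382 0.0822] yaw 136.88 tilt [ 0.001  0.    -1.   ] grip 0.0136 35.0 F [-3.5  3.3  7.6] q6 -0.34
  roll -57.92 shift now [-2.3  0.5  1.2] after roll [-1.7 -1.7  1.2]
[ 0.69268036  0.44384335 -0.08487124]
```

```bash

python3 -m creep '[{"translation":[0,0,0],"roll":0,"gripper":40},{"translation":[0,0,0],"roll":0,"gripper":40},{"translation":[0,0,0],"roll":0,"gripper":40},{"translation":[0,0,0],"roll":0,"gripper":40},{"translation":[0,0,0],"roll":0,"gripper":40}]' >/dev/null
python3 -m creep '[{"translation":[0,0,-20],"roll":0,"gripper":40},{"translation":[0,0,-50],"roll":0,"gripper":40},{"translation":[0,0,-90],"roll":0,"gripper":40},{"translation":[0,0,-130],"roll":0,"gripper":40},{"translation":[0,0,-165],"roll":0,"gripper":40}]' >/dev/null
python3 -c "
from h import *
go(.41,.05,.25,136.9)"
```

```text
t 49.22 pos [0.4076 0.3375 0.2486] yaw 136.87 tilt [-0.  0. -1.] grip 0.0399 0.0 F [0.2 0.4 0.4] q6 -0.34
  roll -0.03 shift now [-198.3 -208.2   -1.4] after roll [-198.2 -208.3   -1.4]
```

```bash

python3 -m creep '[{"translation":[-28,-29,0],"roll":0,"gripper":40},{"translation":[-56,-58,0],"roll":0,"gripper":40},{"translation":[-84,-87,0],"roll":0,"gripper":40},{"translation":[-112,-116,0],"roll":0,"gripper":40},{"translation":[-140,-145,0],"roll":0,"gripper":40}]' >/dev/null
python3 -m creep '[{"translation":[-28,-29,0],"roll":0,"gripper":40},{"translation":[-56,-58,0],"roll":0,"gripper":40},{"translation":[-84,-87,0],"roll":0,"gripper":40},{"translation":[-112,-116,0],"roll":0,"gripper":40},{"translation":[-112,-116,0],"roll":0,"gripper":40}]' >/dev/null
python3 - <<'E'
from h import *
look('orange',.041,'j'); look('green',.004)
a=cv2.imread("pics/j_top.png"); s=cv2.imread("pics/j_scene.png")
cv2.imwrite("pics/j.png",np.hstack([cv2.resize(a[95:275,70:310],(400,300),interpolation=2),cv2.resize(s[95:290,180:440],(400,300),interpolation=2)]))
for n in("top","scene"):
    for b in blobs(n,"red",50,cv2.imread(f"pics/j_{n}.png")):
        g=ray(n,*b[0],.08); g2=ray(n,*(b[0]+8*b[1]),.08); print(n,g.round(4),np.degrees(np.arctan2(*(g2-g)[[1,0]])).round(1))
print(telemetry.get_obs()["time"])
E
```

```text
orange [ 0.6387 -0.0758  0.0299] deg 1.7 res [-0.04  0.44  0.    0.32  0.45 -0.07] px [267. 141.] 321 265 t/s [ 0.64  -0.076] [ 0.637 -0.075]
green [0.6201 0.2847 0.1167] deg 6.7 res [ 0.02  0.48 -0.05  0.44  0.46  0.03] px [125. 154.] 327 214 t/s [0.621 0.285] [0.618 0.285]
green [0.6136 0.3518 0.1414] deg 8.1 res [ 0.08  0.55 -0.13  0.55  0.47  0.12] px [ 99. 157.] 354 218 t/s [0.615 0.352] [0.611 0.352]
top [0.4069 0.3336 0.08  ] -49.2
50.25
```

View pics/j.png

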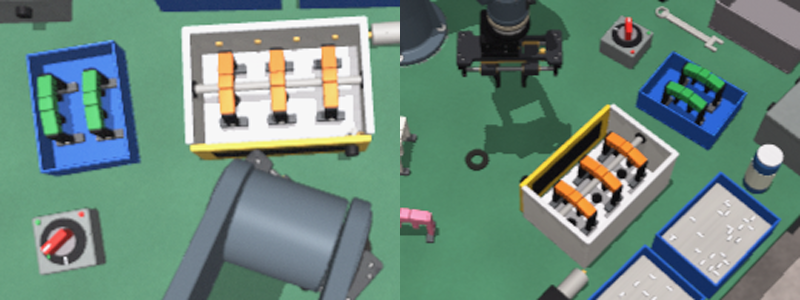

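The dial has turned clockwise to its end (top crop (57,240)). The door is shut, three orange handles hang on the bar, both greens are in the bin, and the robot touches nothing.

```bash
python3 -c "
from rig import hand_in
print(hand_in())"
```

```text
the job is handed in; nothing more can be done
None
```

The job is handed in, but it gave no verdict back: the two green handles are in the blue bin, all three orange handles found hang on the bar, the door is shut, and the dial is turned to its end.

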